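# Refit the cabinet's lift-off door

### The job

The door of the small white sample cabinet has been taken off for cleaning and leans in the grey drying rest. Hang it back on the cabinet: lower both of its hinge knuckles fully down onto the two upright hinge pins, then swing the door shut against the gasket and let go. Leave the other things on the bench where they are.

Things in the scene. Friction and masses are not known exactly. Their poses are not given: they have to be found in the camera images.
- door_center (a point): Centre of the loose door: white frame with clear pane, 140 wide (its y) x 150 high (its z) x 10 thick (its x), about 0.26 kg. -x points out of the front face (with the dark pull bar at y = -62, z = -30 to +20, 16 proud), +y to the hinge edge, +z to the top edge. It starts leaning in the rest, front face down, top 32 degrees forward of upright.
- door_rail (a point): Centre of the door's top rail (door_center + (0, 0, 62), same axes): plain, rigid, 26 high, 10 thick, to be pinched across the thickness, with a tool tilted like the door. The top edge is 13 above this point.
- door_knuckle (a point): On the door's hinge axis at the underside of the lower knuckle: door_center + (0, 82, -60), same axes. The hinge axis runs along z. Two steel knuckles (open rings, outer diameter 17, bore 10.6, 20 high) stand on it; the upper one is 90 higher.
- cabinet: White open-fronted cabinet fixed to the bench, 125 deep, 170 wide, 178 high. Origin: bottom middle of its front face; +x into the cabinet, +y to its hinge side (left seen from the front), z up. The door's free edge opens towards -x. Hung and shut the door is parallel to the front, its centre at z = 95, its top edge at 170.
- pin_axis (a point): Nominal axis of the two upright hinge pins, at the lower shoulder's top: cabinet + (-15, 68, 35), cabinet's axes. The pins' bar sits in slots: both pins together stand anywhere up to 9 mm left or right of this along y (x is true), which is not measured: find it by touch or eye. Pins: diameter 8, 20 long, top 3 mm tapering to 4.4, on shoulders of diameter 17.
- upper_pin_axis (a point): The same axis at the upper shoulder's top, 90 above pin_axis. The knuckles rest on the shoulder tops. Shoulders are 8 thick; the upper one stands over the lower pin (its underside 62 above the lower pin's tip), so bring the door in sideways, 22 to 55 above its hung height and turned 40 to 100 degrees open for finger room, then lower it.
- gasket (a point): Middle of the outer face of the rubber gasket strip (20 wide, 138 high) on the cabinet's right jamb. The closing door's free edge stops against it when parallel to the cabinet front. The hung door turns freely and stays where it is left.
- rest: Grey drying rest fixed to the bench, base 125 x 110 x 8, origin in the middle of its underside. Its cradle leans 32 degrees from upright towards its -x; a plate 76 wide lies under the door's front face up to 80 from the door's lower edge, a 16 high lip holds the lower edge from behind. Draw the door out along its own +z.
- cup_in: Yellow-lidded specimen cup, standing inside the cabinet, 65x65x64 mm, a bystander; origin in the middle of its underside.
- cup_white: White specimen cup, 65x65x64 mm, a bystander; origin in the middle of its underside.
- reagent_b: White reagent bottle with a blue cap, 48x48x98 mm, a bystander; origin in the middle of its underside.
- dropper: Small white bottle with a red cap, 33x33x72 mm, a bystander; origin in the middle of its underside.
- tape_roll: Roll of brown tape lying flat, 94x92x48 mm, a bystander; origin in the middle of its underside.
- marker_red: Red marker lying flat, 16x133x18 mm, a bystander; origin in the middle of its underside.
- door: The door itself; its origin and axes are those of door_center.
Not all that is in view belongs to the job. Of the things that look like the door, the larger one is meant.

How it is judged (in metres and radians):
At the end, for the whole second after the job is handed in: Both knuckles rest on the shoulders of their pins (lower knuckle's underside 35 mm above the cabinet's foot, within 4 mm; within 6 mm of the pins' nominal axis in x and 14 mm in y), the door is upright within 4 degrees, shut within 0.10 rad of parallel to the cabinet front, and at rest (z of door_knuckle in the frame of cabinet between 0.031 and 0.039 m and x of door_knuckle in the frame of cabinet between -0.021 and -0.009 m and y of door_knuckle in the frame of cabinet between 0.054 and 0.082 m and angle between door_center's own z axis and vertical below 0.07 rad and angle between the x axis of door_center and the x axis of cabinet, either way round below 0.1 rad and y of door_center in the frame of cabinet below 0.03 m and linear speed of door below 0.02 m/s); the robot touches nothing.
It fails at once if a bystander (cups, bottles, tape, marker) is moved more than 3 cm (distance of any of cup_in, cup_white, reagent_b, dropper, tape_roll, marker_red from where it was at the start of the episode above 0.03 m).
It also fails if it takes over 58 s, if anything falls off the work surface, if the arm or the gripper's body presses on something with over 40 N, if the wrist force passes 120 N, or if a joint passes its speed limit or range.

### The arm

A 6-joint arm with a two-finger parallel gripper is mounted at the origin on a cart in front of the work surface, level with it; the furniture and walls round the work are solid. World frame = base frame: x ahead of the robot, y to its left, z up, the work surface at z = 0. Lengths are in m, angles in degrees, forces in N, time in s.
With the tool pointing down it reaches from about 0.4 to 0.825 m from the base axis. Payload 7 kg.
Tool frame: the origin (TCP) lies at the very end of the fingers, on their centre line; the grasp point (between the pads) lies 19 mm behind it (ctrl.tcp_to_grasp is the distance from the TCP to the grasp point, in m); z points along the fingers, y is the direction in which the jaws open and shut (so a half turn about z gives the same grasp; the last joint's range is limited). The gripper opens to 88 mm and grips with 3 to 60 N. Pads are 19 mm wide; open, the fingers measure 130 mm over their backs; the gripper's body (78 mm by 193 mm) begins 47 mm behind the grasp point.
Start: joints at [-49.555, 20.546, 0.682, 0, -70.136, -16.507], TCP at [0.274, -0.617, 0.227] pointing down, gripper open.
Joint ranges: [-176.03, 176.03], [-82.01, 121.73], [-58.28, 71.71], [-173.87, 95.51], [-174.79, -0.11], [-173.66, 173.66]. Speed limits (degrees/s): [136.94, 136.94, 172.46, 180, 180, 180].

### API

Orientations are given as [roll, pitch, yaw] about the fixed x, y, z axes, in that order (R = Rz(yaw) Ry(pitch) Rx(roll)).
In Python, from plant import ctrl gives the robot as it stands.
- The arm moves only by the tool jog_arm, never from a script. Its argument "commands" is a list of rows, each an object of numbers: "x", "y", "z": the shift along the tool's x, y, z in cm; "roll": the turn about the tool's z in rad. In form: [{"x": .., "y": .., "z": .., "roll": ..}, ...]. A call has 1 to 12 rows; each row shifts and turns the commanded pose from where the row before left it, along the tool's axes as they then stand; what a row does not reach is not made up. A row lasts 1/10 s, in which the tool goes at most 50 mm and 8.59 degrees, less where a joint would pass 70% of its speed; a pose out of reach is approached as far as the arm can. A call is refused whole if a number of a shift passes 5 or a number of a turn 0.15, either way. A call with a gripper value outside its range is refused whole. "gripper" is the finger opening in cm, from 0 to 8.76, set as the call begins (left out, the last holds). The fingers move at their own pace and stop on an object; the grip force is fixed at half the most. Time passes only in rows, so rows that do not move let the fingers close. It gives the time, the measured TCP pose, the force and the opening at its end, in the units of the state.
- ctrl.get_obs(): the state, without advancing time (a new reading comes with each control period).
- ctrl.snapshot(name): name is "scene" or "top"; returns a dict with "image" (420x560x3 uint8, red, green, blue), "mtx" (3x3 intrinsics, pixels), "position" and "orientation" of the camera in the world. Camera axes: x right, y up, looking along -z (the intrinsics and any distortion apply to the point x, -y, -z); pixel columns grow to the right and rows downward; lengths in m; the calibration is good to about 2 mm. A picture is of the moment at which its call begins. There is no depth.
- ctrl.close_job(): hands the job in, once; it reports no verdict.
Trained networks look in the newest picture that a camera, given by its name, has taken for a name from the list of things; names that differ only in an ending like _2 or _b are one class to them, and where a whole thing is asked for, a point or a joint stands for the part that bears it (a point fixed in the world has none). Each returns a list of dicts, best first, with "confidence" (0 to 1); they miss things now and then, are a little off and sometimes report something else, mostly with a low value. They report only what shows in the picture. A call takes as long as a camera call. They do not tell look-alikes from the thing itself.
- ctrl.search_frame(camera, query): "position" ([column, row] as shares, 0 to 1, of the picture: columns of its width, rows of its height, amid what is visible of it).
- ctrl.regions_of(camera, query): "mask" (420x560 bool, what is visible of it) and "position" ([column, row] as shares, 0 to 1, of the picture: columns of its width, rows of its height, amid what is visible of it).
The state is a dict: "clock": time; "joint_pos": joint angles; "qvel": joint speeds; "tau": joint torques, N m; "tool_pos": TCP position; "orientation": TCP orientation; "force": force on the tool from outside, world axes, zero at the start; "moment": the same for the moment, N m; "opening": finger opening in m.
Only numpy, scipy, OpenCV 4.12 (cv2) and the standard library are available. Lean on these libraries where they do the work, as an engineer would, in place of code of your own. Each camera call takes 0.05 s, during which the arm holds its last target.

## Working session

There is one attempt and no reset: what is moved stays moved. The work goes in short steps, Python scripts to look and compute and a tool call to move; the robot and the scene stay as the last step left them, time stands still between calls to the robot, and variables do not carry over. Pictures are saved under pics/ and viewed, and the job is handed in when it is done.

Besides the shell and the picture viewer there is one more tool, called after "Emit:" as name([rows], argument=value, ...), one row to a line, values as JSON. jog_arm: Moves the arm, as the interface text tells. Its arguments: {"type":"object","properties":{"commands":{"type":"array"},"gripper":{"type":"number"}},"required":["commands"]}

```bash
ls; mkdir -p pics; python3 - <<'E'
from plant import ctrl
import cv2,json
print(ctrl.get_obs())
for n in ("scene","top"):
    s=ctrl.snapshot(n); cv2.imwrite(f"pics/{n}0.png",s["image"][:,:,::-1]); print(n,s["mtx"],s["position"],s["orientation"],[k for k in s])
E
```

```text
pics
{'clock': 0.0, 'joint_pos': array([-4.95553789e+01,  2.05919686e+01,  6.33831419e-01, -2.08704213e-02,
       -7.01351710e+01, -1.65071899e+01]), 'qvel': array([ 0.03103358,  0.06321899,  0.03794052,  0.00352753, -0.01938054,
       -0.04871065]), 'tau': array([-1.54287100e-03, -5.82713413e+01,  2.93057227e+01,  6.99752927e+00,
        6.93239534e-03, -1.30689054e-04]), 'tool_pos': array([ 0.2736593 , -0.61650447,  0.22561474]), 'orientation': array([ 1.79904963e+02, -7.70405075e-03, -1.56069670e+02]), 'force': array([ 0.04689546, -0.37028766,  0.01846063]), 'moment': array([ 0.0067435 , -0.0138737 , -0.03143477]), 'opening': 0.08804368630696714}
scene [[408.46570106   0.         281.98102762]
 [  0.         408.46570106 212.49149419]
 [  0.           0.           1.        ]] [-0.17598981 -0.63043638  0.95258417] [ 47.1973101    0.08143926 -58.32090179] ['image', 'mtx', 'position', 'orientation']
top [[423.43056901   0.         275.92570331]
 [  0.         423.43056901 200.28814722]
 [  0.           0.           1.        ]] [ 0.42005069 -0.1348254   1.40508751] [  7.08266472   0.48597665 -89.80971476] ['image', 'mtx', 'position', 'orientation']
```

View pics/scene0.png

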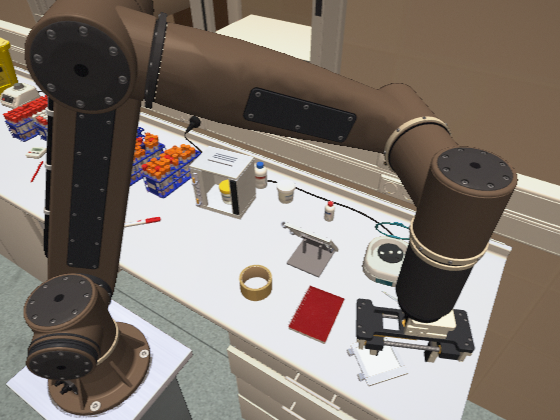

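View pics/top0.png

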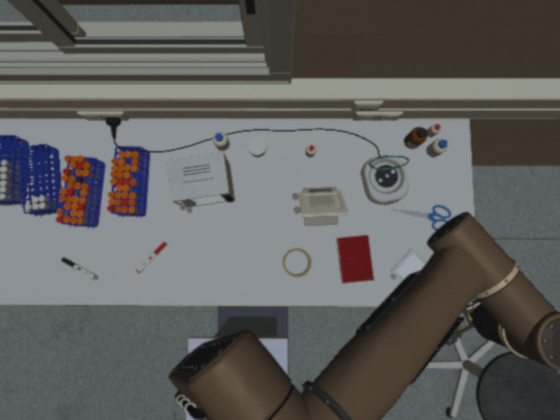

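```bash
cat > h.py <<'E'
import numpy as np, cv2
from scipy.spatial.transform import Rotation as R
from plant import ctrl
def Rm(rpy): return R.from_euler('xyz',rpy,degrees=True).as_matrix()
def cam(s):
    return s['mtx'],np.array(s['position']),Rm(s['orientation'])
def proj(s,P):
    K,p,Rc=cam(s); q=(np.atleast_2d(P)-p)@Rc; q=q*[1,-1,-1]; u=q@K.T; return u[:,:2]/u[:,2:]
def ray(s,uv):
    K,p,Rc=cam(s); d=np.linalg.inv(K)@np.array([uv[0],uv[1],1.]); d=d*[1,-1,-1]; return p,Rc@d
def atz(s,uv,z):
    p,d=ray(s,uv); return p+d*(z-p[2])/d[2]
def crop(im,x0,y0,x1,y1,k,name):
    cv2.imwrite(name,cv2.resize(im[y0:y1,x0:x1,::-1],None,fx=k,fy=k,interpolation=cv2.INTER_CUBIC))
E
python3 - <<'E'
from h import *
import pickle
S={}
for n in ("scene","top"):
    s=ctrl.snapshot(n); S[n]=s
    for q in ("door_rail","door_center","door_knuckle","door","pin_axis","upper_pin_axis","gasket","cabinet","rest","cup_in","cup_white","reagent_b","dropper","tape_roll","marker_red"):
        print(n,q,[(round(r["confidence"],2),np.round(np.array(r["position"])*[560,420],1)) for r in ctrl.search_frame(n,q)][:3])
pickle.dump(S,open("S0.pkl","wb"))
s=S["scene"]["image"]; t=S["top"]["image"]
crop(s,180,140,280,225,8,"pics/c1.png"); crop(s,265,195,365,280,8,"pics/c2.png")
crop(t,150,130,250,215,8,"pics/c3.png"); crop(t,270,170,370,245,8,"pics/c4.png")
E
```

```text
scene door_rail [(0.69, array([306.8, 232.7])), (0.62, array([375.5, 363.4]))]
scene door_center [(0.82, array([306.3, 231.7])), (0.72, array([377.6, 363.8])), (0.49, array([259.5, 177. ]))]
scene door_knuckle [(0.83, array([307.9, 234.7])), (0.77, array([379.2, 363.3])), (0.67, array([309.4, 254.2]))]
scene door [(0.86, array([308.5, 232.6])), (0.7, array([380.2, 363.7]))]
scene pin_axis [(0.97, array([224.7, 177. ])), (0.4, array([252.4, 291.5]))]
scene upper_pin_axis []
scene gasket [(0.64, array([226.4, 180. ])), (0.59, array([328.3, 210.4]))]
scene cabinet [(0.62, array([224.5, 176.2]))]
scene rest [(0.79, array([307.7, 257.7]))]
scene cup_in [(0.55, array([226.3, 192. ]))]
scene cup_white [(0.76, array([285. , 191.3])), (0.73, array([223. , 178.1])), (0.66, array([308.1, 232.3]))]
scene reagent_b [(0.64, array([260.2, 177.9])), (0.37, array([327. , 211.6]))]
scene dropper [(0.69, array([324.9, 214. ]))]
scene tape_roll [(0.85, array([255.2, 290.2])), (0.41, array([308.8, 233.6]))]
scene marker_red [(0.59, array([139.5, 222. ])), (0.24, array([225.3, 178.3]))]
top door_rail [(0.9, array([317.8, 204.6])), (0.7, array([408.8, 263.3]))]
top door_center [(0.87, array([320.5, 202.9])), (0.8, array([410., 266.])), (0.38, array([219.3, 138. ]))]
top door_knuckle [(0.95, array([320.5, 203.9])), (0.82, array([412. , 263.6]))]
top door [(0.85, array([406.2, 263.9])), (0.65, array([320.2, 207.9]))]
top pin_axis [(0.86, array([201.4, 176.1]))]
top upper_pin_axis [(0.77, array([202.5, 180.9]))]
top gasket [(0.75, array([202.3, 177.6])), (0.58, array([320.6, 207.8]))]
top cabinet [(0.8, array([202.6, 179.3]))]
top rest [(0.56, array([323.4, 218.9]))]
top cup_in []
top cup_white [(0.86, array([255.7, 147.4])), (0.54, array([320. , 208.8]))]
top reagent_b [(0.5, array([221.5, 139.4]))]
top dropper [(0.6, array([202.3, 178.7])), (0.59, array([313.3, 154.8]))]
top tape_roll []
top marker_red [(0.21, array([200.5, 179. ]))]
```

View pics/c1.png

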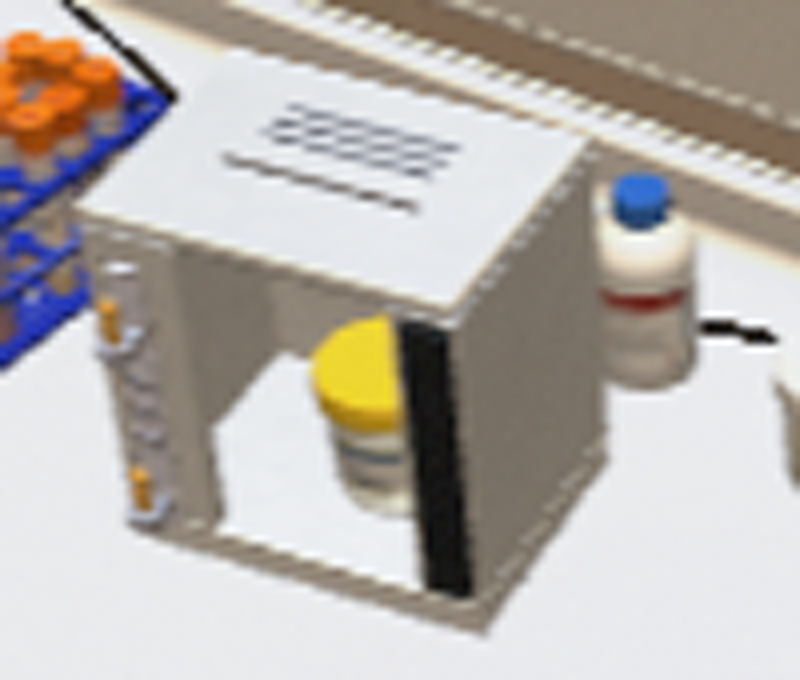

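View pics/c2.png

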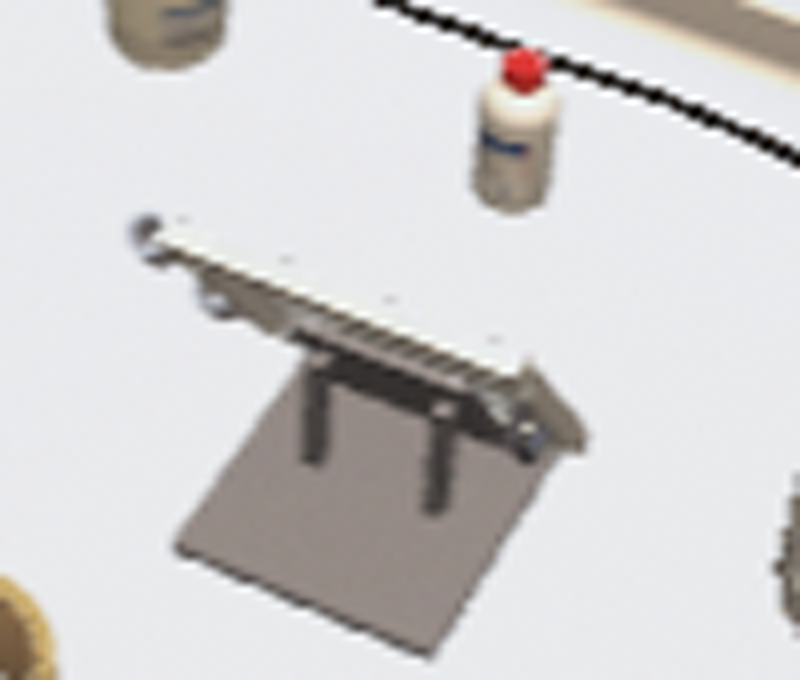

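View pics/c3.png

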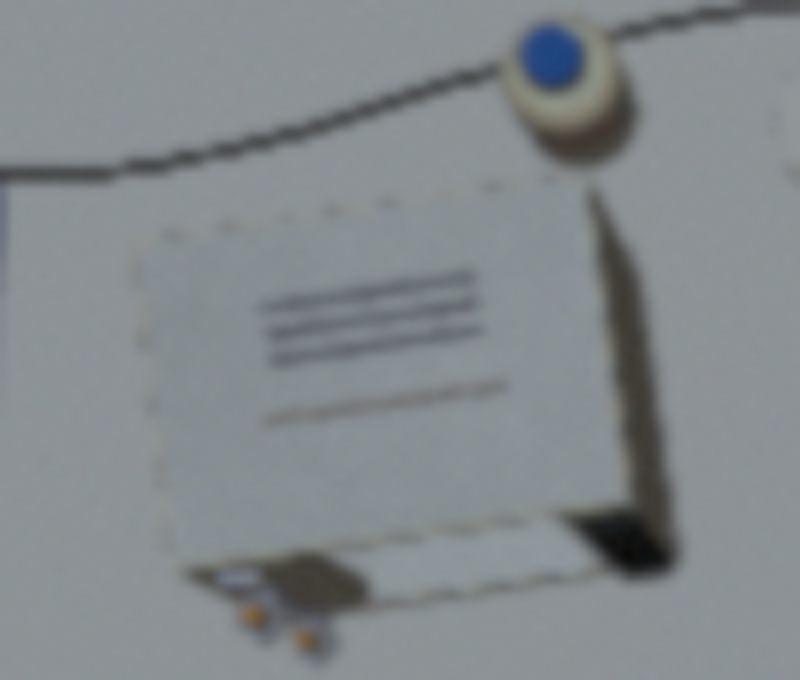

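View pics/c4.png

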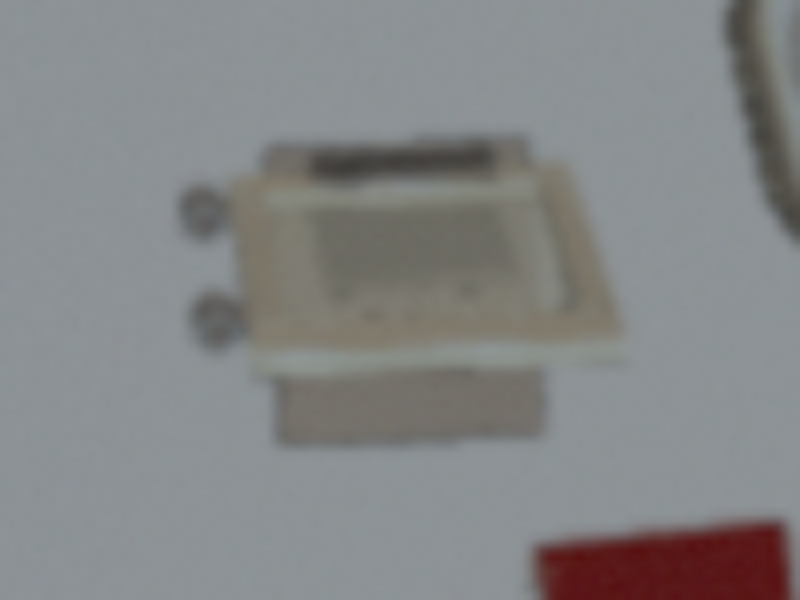

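```bash
cat > fit.py <<'E'
from h import *
import pickle
from scipy.optimize import least_squares
S=pickle.load(open("S0.pkl","rb"))
def c(x,y,ox,oy): return [(x+.5)/8-.5+ox,(y+.5)/8-.5+oy]
W,H,D=.17,.178,.125
obs=[]
for P,p in [((0,W/2,H),(185,572)),((0,-W/2,H),(632,505)),((D,-W/2,H),(590,180)),((D,W/2,H),(135,235))]: obs.append(("top",P,c(*p,150,130)))
for P,p in [((0,W/2,H),(80,207)),((0,-W/2,H),(455,312)),((D,-W/2,H),(597,148)),((0,-W/2,0),(487,632)),((0,W/2,0),(128,528)),((D,-W/2,0),(605,455))]: obs.append(("scene",P,c(*p,180,140)))
def T(v,P):
    a=np.radians(v[2]); return np.array([v[0]+np.cos(a)*P[0]-np.sin(a)*P[1],v[1]+np.sin(a)*P[0]+np.cos(a)*P[1],P[2]])
def res(v): return np.concatenate([proj(S[n],T(v,P))[0]-q for n,P,q in obs])
r=least_squares(res,[.55,.1,5],loss="soft_l1")
print("cab",r.x,np.round(res(r.x).reshape(-1,2),1).tolist())
cab=r.x
# pins by colour
for n,box in (("scene",(180,140,280,225)),("top",(150,180,250,225))):
    im=S[n]["image"].astype(int); x0,y0,x1,y1=box
    if n=="scene": x1=210
    sub=im[y0:y1,x0:x1]; m=(sub[...,0]-sub[...,2]>50)&(sub[...,0]-sub[...,1]>15)
    k,l,st,ce=cv2.connectedComponentsWithStats(m.astype(np.uint8))
    for i in range(1,k): print(n,st[i],ce[i]+[x0,y0])
for dy in (-.009,0,.009):
    for z in (.045,.135):
        P=T(cab,(-.015,.068+dy,z)); print(dy,z,P.round(4),[proj(S[n],P)[0].round(1) for n in ("scene","top")])
# door
R32=R.from_euler('y',-32,degrees=True).as_matrix()
def Td(v,P):
    return np.array(v[:3])+R.from_euler('z',v[3],degrees=True).as_matrix()@R32@np.array(P)
dobs=[]
for P,p in [((.005,.07,.075),(250,372)),((.005,-.07,.075),(622,355)),((.005,.07,-.075),(235,178)),((.005,-.07,-.075),(572,162)),((0,.082,.05),(212,322)),((0,.082,-.04),(203,212))]: dobs.append(("top",P,c(*p,270,170)))
for P,p in [((.005,.07,.075),(160,240)),((.005,-.07,.075),(525,375)),((0,.082,.05),(150,245)),]: dobs.append(("scene",P,c(*p,265,195)))
def dres(v): return np.concatenate([proj(S[n],Td(v,P))[0]-q for n,P,q in dobs])
r=least_squares(dres,[.45,-.25,.1,0],loss="soft_l1"); print("door",r.x,np.round(dres(r.x).reshape(-1,2),1).tolist())
d=r.x
print("rail",Td(d,(0,0,.062)),"bottomedge",Td(d,(0,0,-.075)),Td(d,(0,0,.075)))
# overlay
E8=[((a,b,cc)) for a in(-.005,.005) for b in(-.07,.07) for cc in(-.075,.075)]
for n,ck in (("scene",(265,195,365,280)),("top",(270,170,370,245))):
    x0,y0,x1,y1=ck; im=cv2.resize(S[n]["image"][y0:y1,x0:x1,::-1],None,fx=8,fy=8,interpolation=cv2.INTER_CUBIC)
    for P,col in [(P,(0,0,255)) for P in E8]+[((0,.082,z),(255,0,0)) for z in (-.06,-.04,.03,.05)]:
        u=proj(S[n],Td(d,P))[0]; cv2.circle(im,tuple(int(t) for t in ((u-[x0,y0]+.5)*8)),5,col,2)
    cv2.imwrite(f"pics/ov_{n}.png",im)
E
python3 fit.py
```

```text
cab [0.58235667 0.09707263 8.63838224] [[-1.0, -0.0], [0.6, -0.2], [0.3, -0.8], [0.3, 0.7], [-0.9, -0.6], [-0.5, -0.9], [-0.4, -2.0], [-0.4, 0.9], [1.1, 0.8], [1.0, 0.8]]
scene [  0   4  15  16 174] [186.01724138 150.91954023]
scene [ 7 35  1  1  1] [187. 175.]
scene [12 37  3  6 13] [193.23076923 179.38461538]
scene [16 58  3  6 13] [197.23076923 200.38461538]
-0.009 0.045 [0.5587 0.1532 0.045 ] [array([199. , 201.2]), array([190.6, 209.4])]
-0.009 0.135 [0.5587 0.1532 0.135 ] [array([195.1, 180.1]), array([184.4, 206.4])]
0 0.045 [0.5573 0.162  0.045 ] [array([196.7, 200.5]), array([187.8, 209.8])]
0 0.135 [0.5573 0.162  0.135 ] [array([192.8, 179.5]), array([181.4, 206.8])]
0.009 0.045 [0.556  0.1709 0.045 ] [array([194.5, 199.8]), array([185.1, 210.2])]
0.009 0.135 [0.556  0.1709 0.135 ] [array([190.4, 178.8]), array([178.5, 207.2])]
door [ 0.57748994 -0.26799005  0.06933043  0.42321437] [[-0.1, -3.8], [-0.0, -1.9], [-0.4, 0.4], [-0.4, 2.1], [0.3, 0.3], [0.4, 1.9], [1.0, -1.5], [-0.7, 0.2], [0.2, 0.4]]
rail [ 0.54463584 -0.26823273  0.12190941] bottomedge [ 0.6172328  -0.26769649  0.00572682] [ 0.53774708 -0.26828362  0.13293404]
```

View pics/ov_top.png

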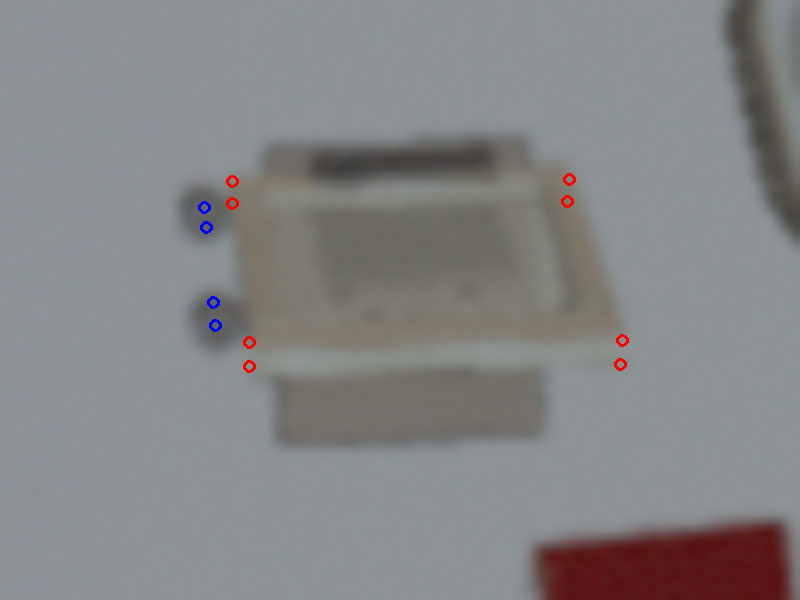

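View pics/ov_scene.png

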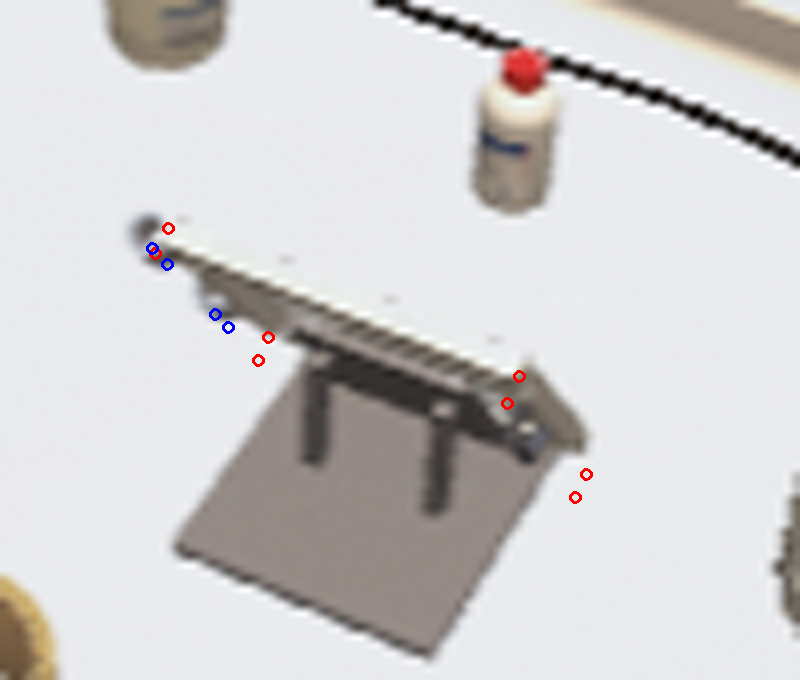

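```bash
cat > fit2.py <<'E'
from fit import *
dobs=[]
for P,p in [((.005,.07,.075),(247,346)),((.005,-.07,.075),(622,332)),((-.005,.07,.075),(257,375)),((-.005,-.07,.075),(624,358)),((.005,.07,-.075),(235,178)),((.005,-.07,-.075),(572,162)),((0,.082,.04),(215,322)),((0,.082,-.05),(203,212))]: dobs.append(("top",P,c(*p,270,170)))
for P,p in [((.005,.07,.075),(167,230)),((.005,-.07,.075),(530,362)),((.005,-.07,-.075),(587,440)),((0,.082,.04),(150,240)),((0,.082,-.05),(216,298))]: dobs.append(("scene",P,c(*p,265,195)))
def Td(v,P): return np.array(v[:3])+R.from_euler('z',v[3],degrees=True).as_matrix()@R.from_euler('y',-v[4],degrees=True).as_matrix()@np.array(P)
def dres(v): return np.concatenate([proj(S[n],Td(v,P))[0]-q for n,P,q in dobs]+[[(v[4]-32)*1.]])
r=least_squares(dres,[.45,-.25,.1,0,32],loss="soft_l1"); print("door",r.x,np.round(dres(r.x)[:-1].reshape(-1,2),1).tolist())
d=r.x
print("rail",Td(d,(0,0,.062)),"bottomedge",Td(d,(0,0,-.075)),Td(d,(0,0,.075)))
for n,ck in (("scene",(265,195,365,280)),("top",(270,170,370,245))):
    x0,y0,x1,y1=ck; im=cv2.resize(S[n]["image"][y0:y1,x0:x1,::-1],None,fx=8,fy=8,interpolation=cv2.INTER_CUBIC)
    for P,col in [(P,(0,0,255)) for P in E8]+[((0,.082,z),(255,0,0)) for z in (-.06,-.04,.03,.05)]:
        u=proj(S[n],Td(d,P))[0]; cv2.circle(im,tuple(int(t) for t in ((u-[x0,y0]+.5)*8)),5,col,2)
    cv2.imwrite(f"pics/ov2_{n}.png",im)
E
python3 fit2.py | tail -2
```

```text
door [ 0.5784507  -0.26742263  0.07864541  2.51731344 33.56127576] [[0.7, 0.4], [0.7, 0.2], [-0.5, -0.3], [0.3, -0.1], [-0.9, -0.1], [-0.7, 0.2], [0.0, -0.4], [-0.1, 0.5], [-0.2, -1.5], [-0.5, -0.6], [0.3, 0.6], [0.7, 0.5], [0.1, 0.6]]
rail [ 0.54420841 -0.26892805  0.13030971] bottomedge [ 0.61987282 -0.26560156  0.01614828] [ 0.53702857 -0.2692437   0.14114254]
```

View pics/ov2_top.png

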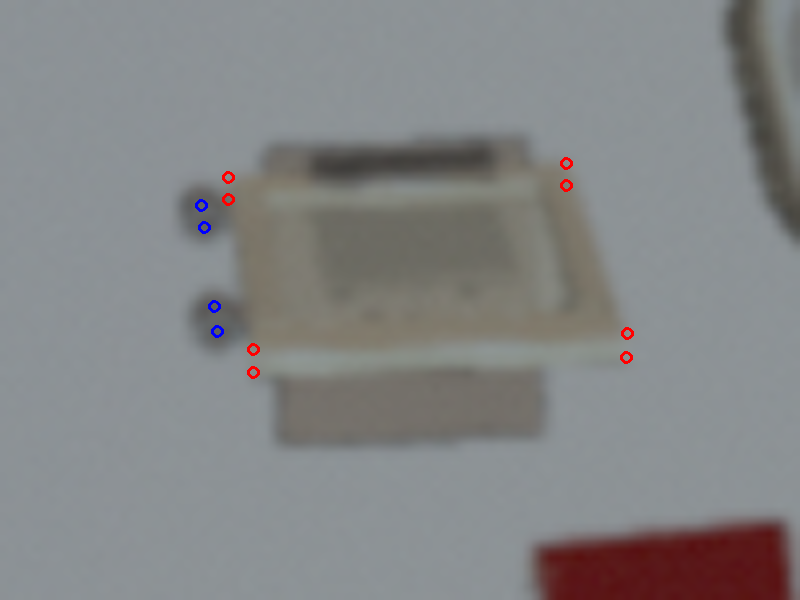

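View pics/ov2_scene.png

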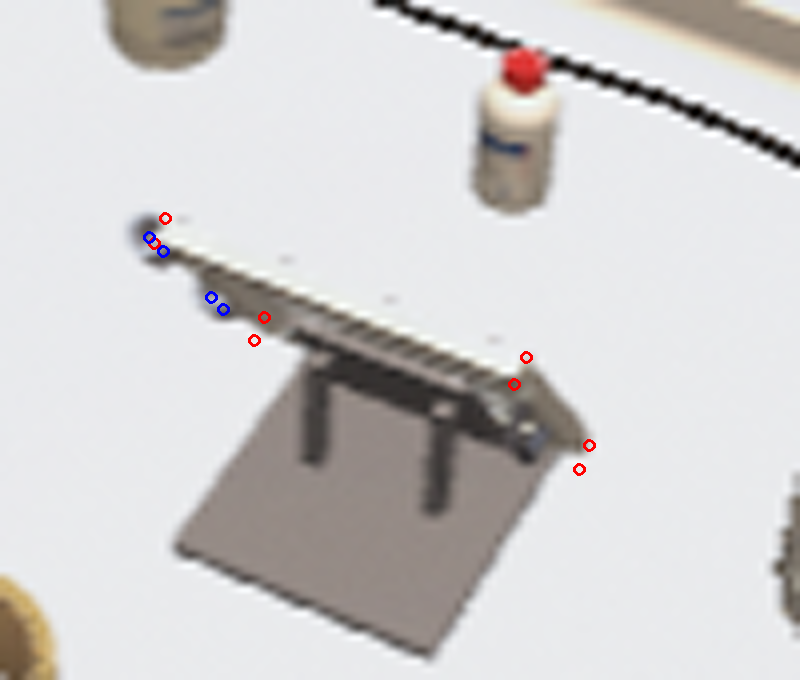

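Emit:
jog_arm([
  {"x": 0,"y": 0,"z": 0,"roll": -0.12},
  {"x": 0,"y": 0,"z": 0,"roll": -0.12},
  {"x": 0,"y": 0,"z": 0,"roll": -0.12},
  {"x": 0,"y": 0,"z": 0,"roll": -0.12},
  {"x": 0,"y": 0,"z": 0,"roll": -0.12},
  {"x": 0,"y": 0,"z": 0,"roll": -0.12},
  {"x": 0,"y": 0,"z": 0,"roll": -0.12},
  {"x": 0,"y": 0,"z": 0,"roll": -0.12},
  {"x": 0,"y": 0,"z": 0,"roll": -0.12},
  {"x": 0,"y": 0,"z": 0,"roll": -0.12},
  {"x": 0,"y": 0,"z": 0,"roll": 0},
])

```text
clock: 2.8
tool_pos: [0.2738, -0.6169, 0.2266]
orientation: [180.0, 0.0, -87.2]
force: [-0.7, -0.6, 0.1]
opening: 0.0877
```

```bash
cat > go.py <<'E'
from h import *
import sys
def info(t=None,yaw=None):
    o=ctrl.get_obs(); p=o['tool_pos']; Rt=Rm(o['orientation'])
    print("t",o['clock'].__round__(2),"p",p.round(4),"rpy",o['orientation'].round(2),"F",o['force'].round(1),"M",o['moment'].round(2),"open",round(o['opening'],4),"q",o['joint_pos'].round(1))
    if t is not None: print("delta tool cm",(Rt.T@(np.array(t)-p)*100).round(2))
    if yaw is not None: print("roll rad",np.radians((o['orientation'][2]-yaw+180)%360-180).round(3))
if __name__=="__main__":
    a=[float(x) for x in sys.argv[1:]]
    info(a[:3] if len(a)>=3 else None, a[3] if len(a)>3 else None)
E
python3 go.py .547 -.269 .215 -87.2
```

```text
t 2.8 p [ 0.2738 -0.6169  0.2266] rpy [180.     0.   -87.21] F [-0.7 -0.6  0.1] M [ 0.01  0.12 -0.02] open 0.0877 q [-49.6  20.5   0.7  -0.  -70.1  52.3]
delta tool cm [-33.42 -28.98   1.16]
roll rad -0.0
```

Emit:
jog_arm([
  {"x": -3.04,"y": -2.63,"z": 0},
  {"x": -3.04,"y": -2.63,"z": 0},
  {"x": -3.04,"y": -2.63,"z": 0},
  {"x": -3.04,"y": -2.63,"z": 0},
  {"x": -3.04,"y": -2.63,"z": 0},
  {"x": -3.04,"y": -2.63,"z": 0},
  {"x": -3.04,"y": -2.63,"z": 0},
  {"x": -3.04,"y": -2.63,"z": 0},
  {"x": -3.04,"y": -2.63,"z": 0},
  {"x": -3.04,"y": -2.63,"z": 0},
  {"x": -3.04,"y": -2.63,"z": 0.5},
  {"x": 0,"y": 0,"z": 0},
])

```text
validation failed for argument at $.co...
```

```bash
python3 go.py .547 -.269 .117 -87.2; python3 - <<'E'
from h import *
for n in ("scene","top"):
    s=ctrl.snapshot(n)["image"]
    if n=="scene": crop(s,250,150,390,290,5,"pics/d1.png")
    else: crop(s,250,130,390,250,5,"pics/d2.png")
E
```

```text
t 2.8 p [ 0.2738 -0.6169  0.2266] rpy [180.     0.   -87.21] F [-0.7 -0.6  0.1] M [ 0.01  0.12 -0.02] open 0.0877 q [-49.6  20.5   0.7  -0.  -70.1  52.3]
delta tool cm [-33.42 -28.98  10.96]
roll rad -0.0
```

View pics/d1.png

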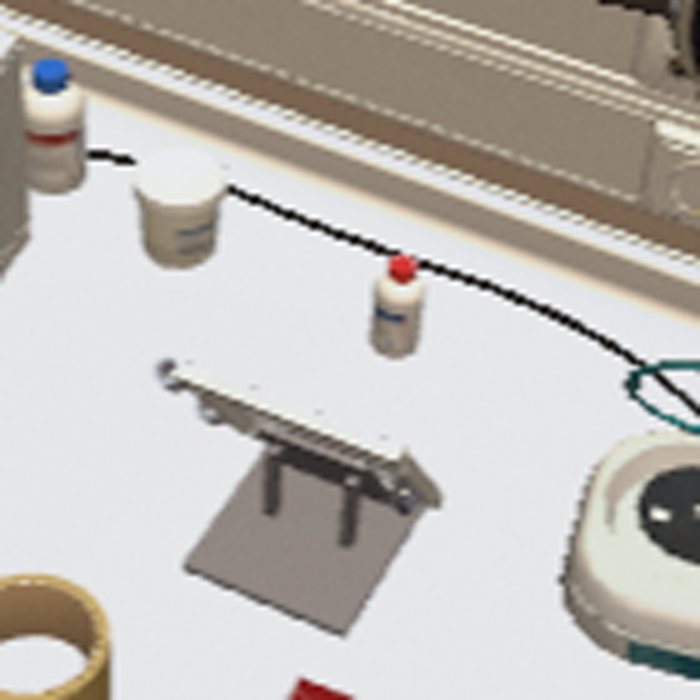

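View pics/d2.png

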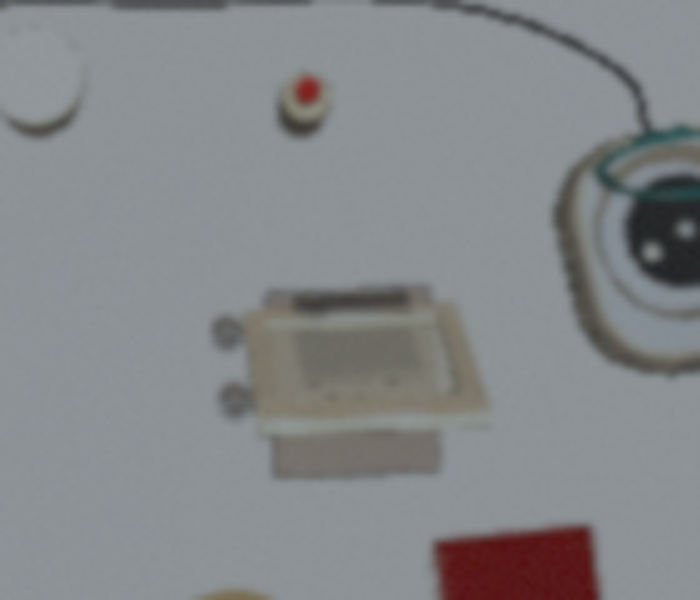

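The move was refused, so the arm didn't move and the pictures show the same scene as before. I'll resend it with all the keys in every row.

Emit:
jog_arm([
  {"x": -3.04,"y": -2.63,"z": 0,"roll": 0},
  {"x": -3.04,"y": -2.63,"z": 0,"roll": 0},
  {"x": -3.04,"y": -2.63,"z": 0,"roll": 0},
  {"x": -3.04,"y": -2.63,"z": 0,"roll": 0},
  {"x": -3.04,"y": -2.63,"z": 0,"roll": 0},
  {"x": -3.04,"y": -2.63,"z": 0,"roll": 0},
  {"x": -3.04,"y": -2.63,"z": 0,"roll": 0},
  {"x": -3.04,"y": -2.63,"z": 0,"roll": 0},
  {"x": -3.04,"y": -2.63,"z": 0,"roll": 0},
  {"x": -3.04,"y": -2.63,"z": 0,"roll": 0},
  {"x": -3.04,"y": -2.63,"z": 0.5,"roll": 0},
  {"x": 0,"y": 0,"z": 0,"roll": 0},
])

```text
clock: 4.1
tool_pos: [0.5494, -0.266, 0.2209]
orientation: [180.0, 0.0, -87.3]
force: [0.0, 0.7, -0.7]
opening: 0.0876
```

```bash
python3 go.py .547 -.269 .117 -87.2; python3 - <<'E'
from h import *
for n in ("scene","top"):
    s=ctrl.snapshot(n)["image"]
    if n=="scene": crop(s,250,110,390,290,4,"pics/e1.png")
    else: crop(s,250,130,390,250,5,"pics/e2.png")
E
```

```text
t 4.1 p [ 0.5494 -0.266   0.2209] rpy [ 1.800e+02  3.000e-02 -8.728e+01] F [ 0.   0.7 -0.7] M [-0.05  0.11 -0.03] open 0.0876 q [ -7.5  14.7  -8.3  -0.  -66.9  10.3]
delta tool cm [ 0.29  0.26 10.39]
roll rad -0.001
```

View pics/e1.png

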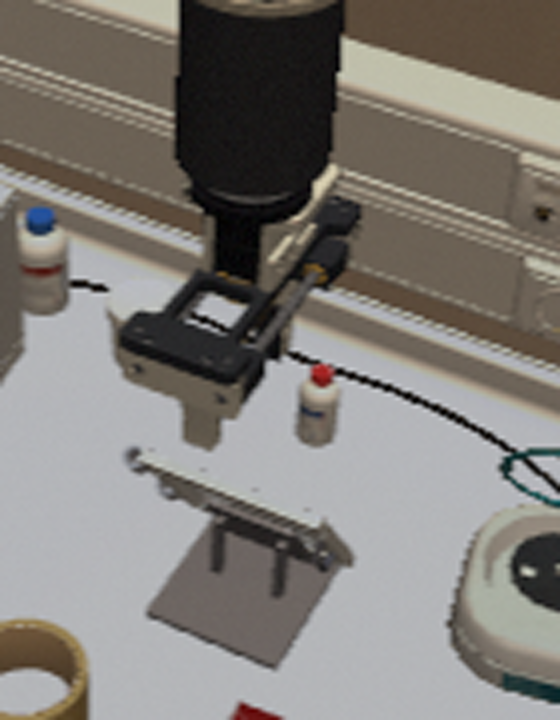

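View pics/e2.png

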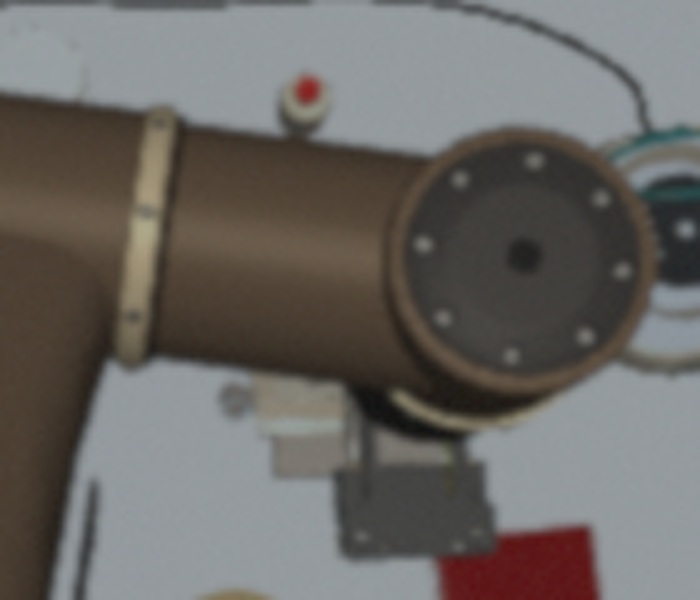

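Emit:
jog_arm([
  {"x": 0.29,"y": 0.26,"z": 1.5,"roll": 0},
  {"x": 0,"y": 0,"z": 1.5,"roll": 0},
  {"x": 0,"y": 0,"z": 1.5,"roll": 0},
  {"x": 0,"y": 0,"z": 1.5,"roll": 0},
  {"x": 0,"y": 0,"z": 1.5,"roll": 0},
  {"x": 0,"y": 0,"z": 1.5,"roll": 0},
  {"x": 0,"y": 0,"z": 1.4,"roll": 0},
  {"x": 0,"y": 0,"z": 0,"roll": 0},
])

```text
clock: 5.0
tool_pos: [0.543, -0.2727, 0.1156]
orientation: [179.8, 0.1, -87.4]
force: [-0.9, 0.1, -0.4]
opening: 0.0876
```

```bash
python3 go.py .547 -.269 .117 -87.2; python3 - <<'E'
from h import *
s=ctrl.snapshot("scene")["image"]
crop(s,265,150,365,280,6,"pics/f1.png")
E
```

```text
t 5.0 p [ 0.543  -0.2727  0.1156] rpy [ 1.7982e+02  6.0000e-02 -8.7440e+01] F [-0.9  0.1 -0.4] M [ 0.04  0.13 -0.05] open 0.0876 q [ -8.3  19.6 -16.2  -0.  -54.3  10.9]
delta tool cm [-0.35 -0.42 -0.14]
roll rad -0.004
```

View pics/f1.png

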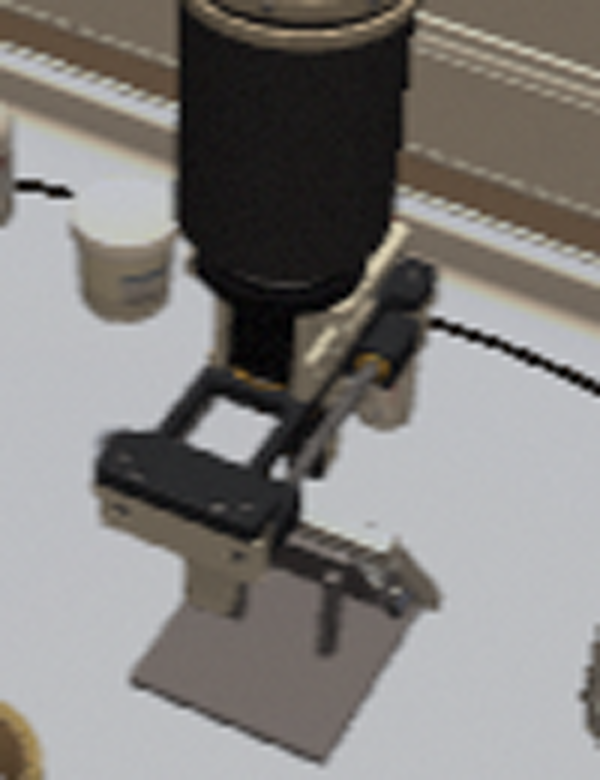

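Emit:
jog_arm([
  {"x": -0.3,"y": -0.4,"z": 0,"roll": 0},
  {"x": 0,"y": 0,"z": 0,"roll": 0},
  {"x": 0,"y": 0,"z": 0,"roll": 0},
])

```text
clock: 5.35
tool_pos: [0.5491, -0.2691, 0.1183]
orientation: [-179.9, -0.0, -87.3]
force: [0.4, 0.2, -0.2]
opening: 0.0875
```

```bash
python3 go.py .547 -.269 .117 -87.2
```

```text
t 5.35 p [ 0.5491 -0.2691  0.1183] rpy [-1.7993e+02 -2.0000e-02 -8.7290e+01] F [ 0.4  0.2 -0.2] M [-0.04  0.12 -0.03] open 0.0875 q [ -7.8  19.7 -15.8   0.  -54.5  10.5]
delta tool cm [-0.02  0.21  0.13]
roll rad -0.002
```

Emit:
jog_arm([
  {"x": 0,"y": 0.15,"z": 0.1,"roll": 0},
  {"x": 0,"y": 0,"z": 0,"roll": 0},
  {"x": 0,"y": 0,"z": 0,"roll": 0},
  {"x": 0,"y": 0,"z": 0,"roll": 0},
  {"x": 0,"y": 0,"z": 0,"roll": 0},
  {"x": 0,"y": 0,"z": 0,"roll": 0},
  {"x": 0,"y": 0,"z": 0,"roll": 0},
  {"x": 0,"y": 0,"z": 0,"roll": 0},
], gripper=2.4)

```text
clock: 6.15
tool_pos: [0.547, -0.2692, 0.1165]
orientation: [180.0, 0.0, -87.3]
force: [0.1, 0.0, -0.1]
opening: 0.0294
```

```bash
python3 go.py; python3 - <<'E'
from h import *
s=ctrl.snapshot("scene")["image"]
crop(s,265,150,365,280,6,"pics/f2.png")
E
```

```text
t 6.15 p [ 0.547  -0.2692  0.1165] rpy [180.     0.   -87.31] F [ 0.1  0.  -0.1] M [-0.    0.09 -0.03] open 0.0294 q [ -7.9  19.7 -16.1  -0.  -54.3  10.6]
```

View pics/f2.png

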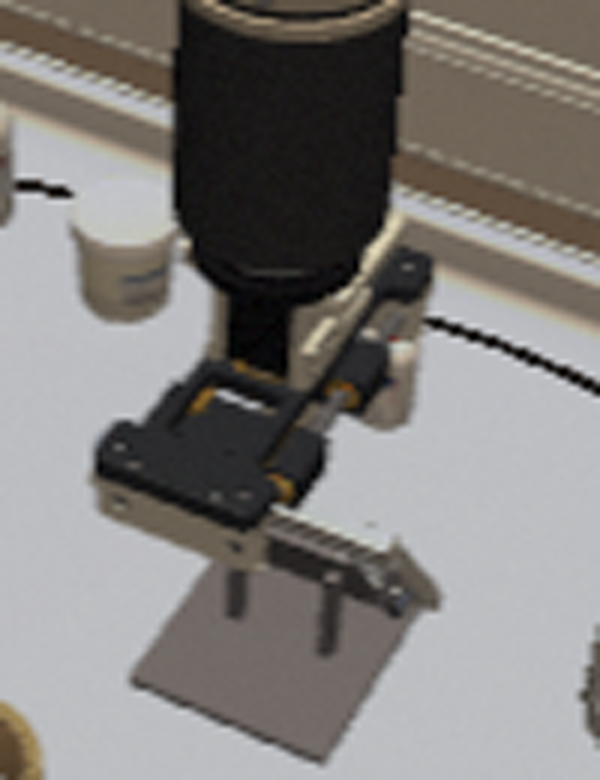

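Emit:
jog_arm([
  {"x": 0,"y": 0,"z": 0,"roll": 0},
  {"x": 0,"y": 0,"z": 0,"roll": 0},
], gripper=1.8)

```text
clock: 6.4
tool_pos: [0.5489, -0.2696, 0.1183]
orientation: [-179.8, -0.1, -87.3]
force: [-0.1, 1.0, 6.9]
opening: 0.0239
```

```bash
python3 go.py
```

```text
t 6.4 p [ 0.5489 -0.2696  0.1183] rpy [-1.7976e+02 -8.0000e-02 -8.7270e+01] F [-0.1  1.   6.9] M [ 0.6  -0.64 -0.02] open 0.0239 q [ -7.9  19.6 -15.9   0.  -54.2  10.6]
```

Emit:
jog_arm([
  {"x": 0,"y": 0.16,"z": -0.25,"roll": 0},
  {"x": 0,"y": 0.16,"z": -0.25,"roll": 0},
  {"x": 0,"y": 0.16,"z": -0.25,"roll": 0},
  {"x": 0,"y": 0.16,"z": -0.25,"roll": 0},
  {"x": 0,"y": 0,"z": 0,"roll": 0},
], gripper=1.8)

```text
clock: 6.9
tool_pos: [0.5441, -0.2697, 0.1282]
orientation: [-179.6, -0.1, -87.3]
force: [5.4, 0.9, 2.5]
opening: 0.0231
```

```bash
python3 go.py; python3 - <<'E'
from h import *
s=ctrl.snapshot("scene")["image"]
crop(s,265,150,365,280,6,"pics/f3.png")
E
```

```text
t 6.9 p [ 0.5441 -0.2697  0.1282] rpy [-1.7959e+02 -9.0000e-02 -8.7270e+01] F [5.4 0.9 2.5] M [ 0.36 -2.72 -0.02] open 0.0231 q [ -8.   18.6 -16.    0.  -55.   10.7]
```

View pics/f3.png

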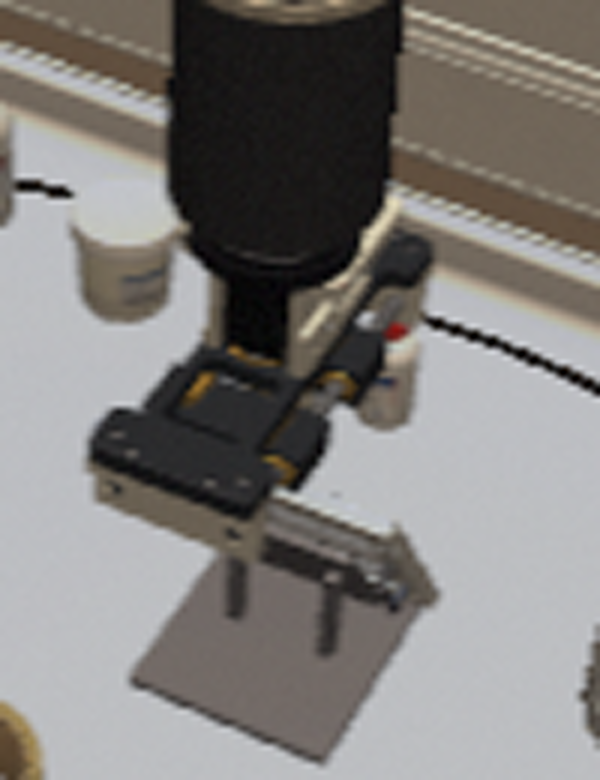

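Emit:
jog_arm([
  {"x": 0,"y": 0.2,"z": -0.35,"roll": 0},
  {"x": 0,"y": 0.2,"z": -0.35,"roll": 0},
  {"x": 0,"y": 0.2,"z": -0.35,"roll": 0},
  {"x": 0,"y": 0.2,"z": -0.35,"roll": 0},
  {"x": 0,"y": 0.2,"z": -0.35,"roll": 0},
  {"x": 0,"y": 0.2,"z": -0.35,"roll": 0},
  {"x": 0,"y": 0,"z": 0,"roll": 0},
], gripper=1.0)

```text
clock: 7.65
tool_pos: [0.5318, -0.2703, 0.1493]
orientation: [-179.6, -0.1, -87.3]
force: [4.6, 0.8, 2.5]
opening: 0.0231
```

```bash
python3 go.py; python3 - <<'E'
from h import *
s=ctrl.snapshot("scene")["image"]
crop(s,265,150,365,280,6,"pics/f4.png")
E
```

```text
t 7.65 p [ 0.5318 -0.2703  0.1493] rpy [-1.796e+02 -8.000e-02 -8.727e+01] F [4.6 0.8 2.5] M [ 0.32 -2.42 -0.05] open 0.0231 q [ -8.2  16.5 -15.9   0.  -57.2  10.9]
```

View pics/f4.png

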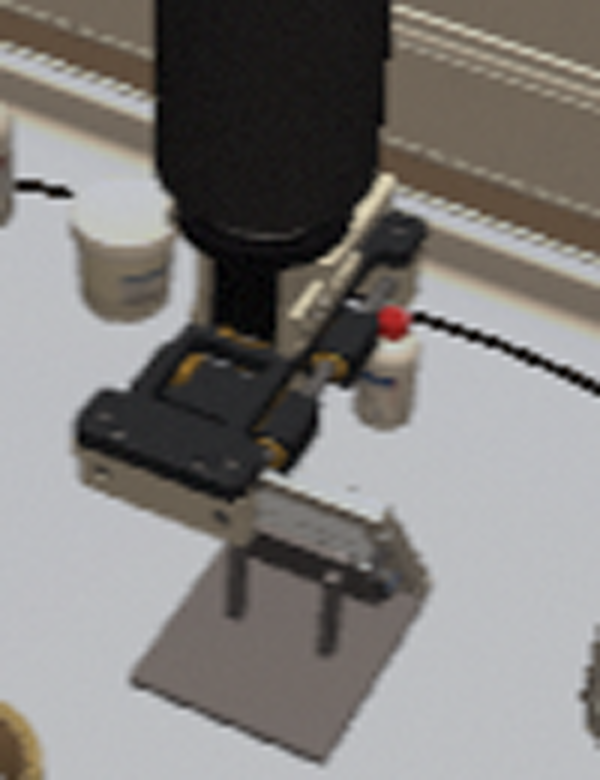

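Emit:
jog_arm([
  {"x": 0,"y": 0.2,"z": -0.4,"roll": 0},
  {"x": 0,"y": 0.2,"z": -0.4,"roll": 0},
  {"x": 0,"y": 0.2,"z": -0.4,"roll": 0},
  {"x": 0,"y": 0.2,"z": -0.4,"roll": 0},
  {"x": 0,"y": 0.2,"z": -0.4,"roll": 0},
  {"x": 0,"y": 0.15,"z": -0.4,"roll": 0},
  {"x": 0,"y": 0.1,"z": -0.4,"roll": 0},
  {"x": 0,"y": 0,"z": -0.5,"roll": 0},
  {"x": 0,"y": 0,"z": -0.5,"roll": 0},
  {"x": 0,"y": 0,"z": -0.5,"roll": 0},
  {"x": 0,"y": 0,"z": 0,"roll": 0},
], gripper=0.8)

```text
clock: 8.8
tool_pos: [0.5189, -0.2709, 0.1922]
orientation: [-179.7, -0.1, -87.3]
force: [3.4, 0.5, 3.7]
opening: 0.0198
```

```bash
python3 go.py; python3 - <<'E'
from h import *
s=ctrl.snapshot("scene")["image"]
crop(s,265,150,365,280,6,"pics/f5.png")
E
```

```text
t 8.8 p [ 0.5189 -0.2709  0.1922] rpy [-1.7966e+02 -8.0000e-02 -8.7280e+01] F [3.4 0.5 3.7] M [ 0.25 -1.91  0.05] open 0.0198 q [ -8.4  13.4 -14.1   0.  -62.2  11.2]
```

View pics/f5.png

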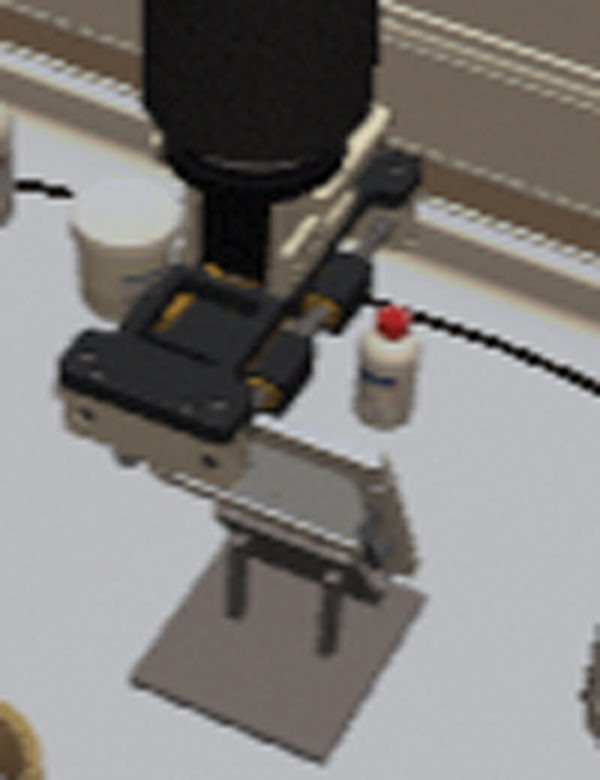

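Emit:
jog_arm([
  {"x": 0,"y": 0,"z": -0.5,"roll": 0},
  {"x": 0,"y": 0,"z": -0.5,"roll": 0},
  {"x": 0,"y": 0,"z": -0.5,"roll": 0},
  {"x": 0,"y": 0,"z": -0.6,"roll": 0},
  {"x": 0,"y": 0,"z": -0.6,"roll": 0},
  {"x": 0,"y": 0,"z": -0.6,"roll": 0},
  {"x": 0,"y": 0,"z": -0.6,"roll": 0},
  {"x": 0,"y": 0,"z": -0.6,"roll": 0},
  {"x": 0,"y": 0,"z": -0.6,"roll": 0},
  {"x": 0,"y": 0,"z": -0.6,"roll": 0},
  {"x": 0,"y": 0,"z": -0.6,"roll": 0},
  {"x": 0,"y": 0,"z": 0,"roll": 0},
], gripper=0.4)

```text
clock: 10.05
tool_pos: [0.5166, -0.2709, 0.2547]
orientation: [-179.9, -0.0, -87.3]
force: [-0.1, 0.0, -1.3]
opening: 0.01
```

```bash
python3 go.py; python3 - <<'E'
from h import *
s=ctrl.snapshot("scene")["image"]
crop(s,255,120,365,280,5,"pics/f6.png")
E
```

```text
t 10.05 p [ 0.5166 -0.2709  0.2547] rpy [-1.7992e+02 -3.0000e-02 -8.7300e+01] F [-0.1  0.  -1.3] M [-0.03  0.1  -0.  ] open 0.01 q [ -8.5  10.9  -8.9   0.  -70.1  11.2]
```

View pics/f6.png

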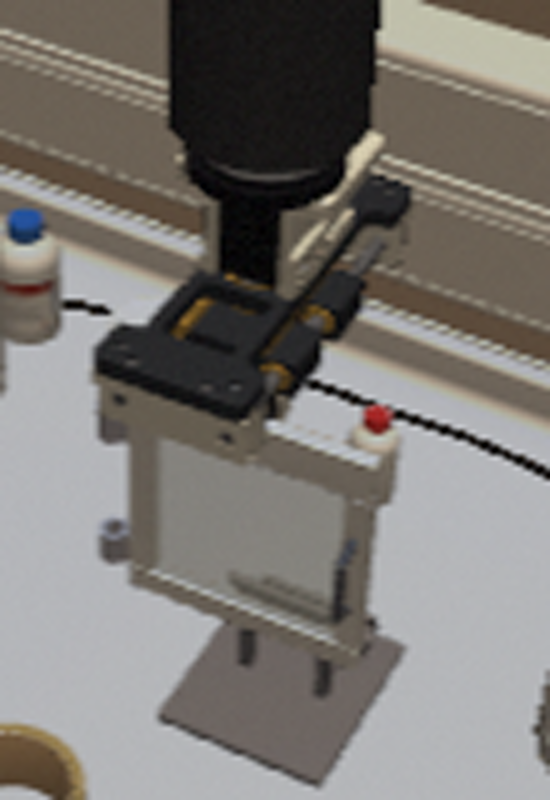

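```bash
python3 - <<'E'
from h import *
import pickle
s=ctrl.snapshot("scene"); pickle.dump((s,ctrl.get_obs()),open("S1.pkl","wb"))
crop(s["image"],270,185,345,260,10,"pics/g1.png")
E
```

```text
(no output)
```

View pics/g1.png

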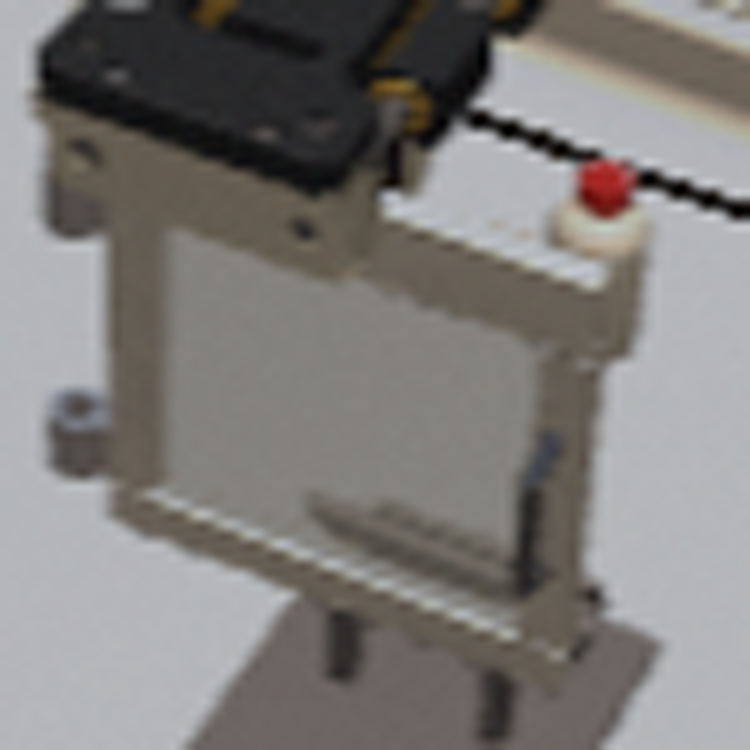

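```bash
cat > fit3.py <<'E'
from h import *
import pickle
from scipy.optimize import least_squares
s,o=pickle.load(open("S1.pkl","rb"))
tcp=o['tool_pos']; yaw=o['orientation'][2]+90
def Td(v,P): # v: door centre offset in door axes (y,z), pitch phi about door x, [x off], yaw corr
    Q=R.from_euler('x',v[2],degrees=True).as_matrix()@np.array(P)+[v[3],v[0],v[1]]
    return tcp+R.from_euler('z',yaw,degrees=True).as_matrix()@Q
def c(x,y): return [(x+.5)/10-.5+270,(y+.5)/10-.5+185]
ob=[((-.005,.07,-.075),(113,515)),((-.005,-.07,-.075),(558,688)),((-.005,-.07,.049),(605,355)),((-.005,-.07,.075),(607,287)),((0,.082,-.04),(79,405)),((0,.082,-.06),(77,463))]
ob=[(P,c(*p)) for P,p in ob]
def res(v): return np.concatenate([proj(s,Td(v,P))[0]-q for P,q in ob]+[[v[3]*1000/2]])
r=least_squares(res,[0,-.05,0,0],loss="soft_l1"); print(r.x,res(r.x)[:-1].reshape(-1,2).round(2).tolist())
for P,n in (((0,.082,-.06),"knuckle"),((0,0,.075),"top"),((0,0,-.075),"bot")): print(n,Td(r.x,P).round(4), (Td(r.x,P)-tcp).round(4))
E
python3 fit3.py
```

```text
[-1.80466655e-03 -6.32585581e-02 -3.67684506e-01 -2.17957293e-04] [[-0.03, -0.04], [0.47, 0.4], [-0.99, 0.76], [-0.44, -0.04], [0.38, -0.35], [0.68, -1.1]]
knuckle [ 0.5122 -0.1909  0.1298] [-0.004   0.0797 -0.1238]
top [ 0.516  -0.2719  0.2653] [-0.0002 -0.0013  0.0117]
bot [ 0.516  -0.2729  0.1153] [-1.000e-04 -2.300e-03 -1.383e-01]
```

Emit:
jog_arm([
  {"x": 0,"y": 0.5,"z": -0.5,"roll": 0.05},
  {"x": 0,"y": 0,"z": 0,"roll": 0.1},
  {"x": 0,"y": 0,"z": 0,"roll": 0.1},
  {"x": 0,"y": 0,"z": 0,"roll": 0.11},
  {"x": 0,"y": 0,"z": 0,"roll": 0.11},
  {"x": 0,"y": 0,"z": 0,"roll": 0.11},
  {"x": 0,"y": 0,"z": 0,"roll": 0.11},
  {"x": 0,"y": 0,"z": 0,"roll": 0.11},
  {"x": 0,"y": 0,"z": 0,"roll": 0.11},
  {"x": 0,"y": 0,"z": 0,"roll": 0.11},
  {"x": 0,"y": 0,"z": 0,"roll": 0.1},
  {"x": 0,"y": 0,"z": 0,"roll": 0},
], gripper=0)

```text
clock: 11.35
tool_pos: [0.5109, -0.2708, 0.2581]
orientation: [180.0, -0.0, -151.6]
force: [-0.6, 0.5, -1.9]
opening: 0.0096
```

```bash
python3 go.py .4346 .094 .26 -151.4; python3 - <<'E'
from h import *
import pickle
S=pickle.load(open("S0.pkl","rb"))
print([atz(S["top"],p,.01).round(3) for p in ((139,271),(166,244),(297,262))])
E
```

```text
t 11.35 p [ 0.5109 -0.2708  0.2581] rpy [ 1.7997e+02 -3.0000e-02 -1.5156e+02] F [-0.6  0.5 -1.9] M [ 0.01 -0.02 -0.02] open 0.0096 q [ -8.6  10.4  -9.   -0.  -70.6 -53. ]
delta tool cm [-10.66  35.71  -0.18]
roll rad -0.003
[array([0.36 , 0.323, 0.01 ]), array([0.448, 0.238, 0.01 ]), array([ 0.391, -0.192,  0.01 ])]
```

Emit:
jog_arm([
  {"x": -0.45,"y": 1.5,"z": 0,"roll": 0},
  {"x": -0.9,"y": 3.0,"z": 0,"roll": 0},
  {"x": -1.05,"y": 3.5,"z": 0,"roll": 0},
  {"x": -1.05,"y": 3.5,"z": 0,"roll": 0},
  {"x": -1.05,"y": 3.5,"z": 0,"roll": 0},
  {"x": -1.05,"y": 3.5,"z": 0,"roll": 0},
  {"x": -1.05,"y": 3.5,"z": 0,"roll": 0},
  {"x": -1.05,"y": 3.5,"z": 0,"roll": 0},
  {"x": -1.05,"y": 3.5,"z": 0,"roll": 0},
  {"x": -1.05,"y": 3.5,"z": 0,"roll": 0},
  {"x": -0.9,"y": 3.2,"z": 0,"roll": 0},
  {"x": 0,"y": 0,"z": 0,"roll": 0},
])

```text
clock: 12.55
tool_pos: [0.4333, 0.0967, 0.2587]
orientation: [180.0, 0.1, -151.1]
force: [-0.5, 0.1, -2.7]
opening: 0.0097
```

```bash
python3 go.py .4346 .094 .197 -151.4; python3 - <<'E'
from h import *
for n in ("scene","top"):
    s=ctrl.snapshot(n)["image"]
    if n=="scene": crop(s,120,110,300,240,4,"pics/i1.png")
    else: crop(s,130,130,280,260,4,"pics/i2.png")
E
```

```text
t 12.55 p [0.4333 0.0967 0.2587] rpy [ 1.7996e+02  6.0000e-02 -1.5111e+02] F [-0.5  0.1 -2.7] M [0.4  0.21 0.01] open 0.0097 q [ 38.1  -3.2 -23.8  -0.  -69.4 -99.2]
delta tool cm [ 0.02 -0.31  6.17]
roll rad 0.005
```

View pics/i1.png

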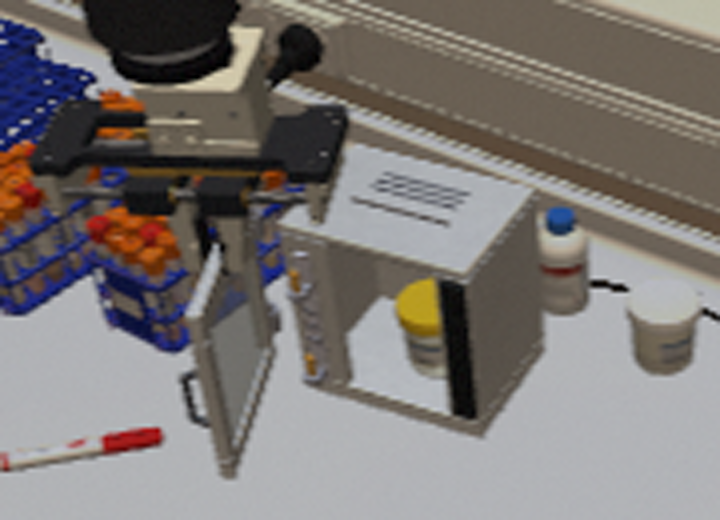

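View pics/i2.png

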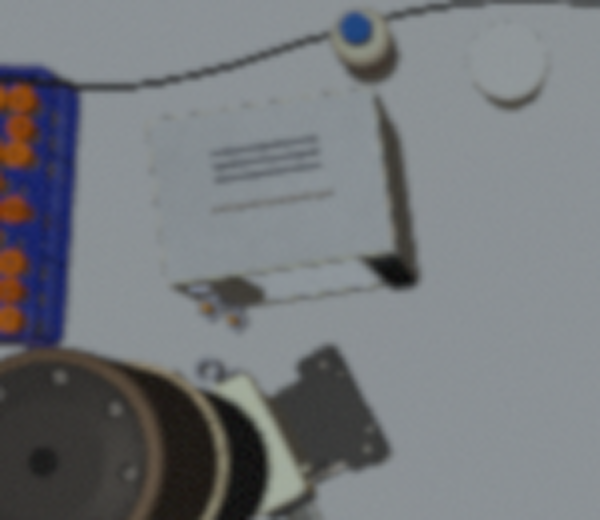

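Emit:
jog_arm([
  {"x": 0,"y": -0.3,"z": 1,"roll": 0.003},
  {"x": 0,"y": 0,"z": 1.2,"roll": 0},
  {"x": 0,"y": 0,"z": 1.3,"roll": 0},
  {"x": 0,"y": 0,"z": 1.3,"roll": 0},
  {"x": 0,"y": 0,"z": 1.0,"roll": 0},
  {"x": 0,"y": 0,"z": 0,"roll": 0},
  {"x": 0,"y": 0,"z": 0,"roll": 0},
])

```text
clock: 13.35
tool_pos: [0.4358, 0.0905, 0.2004]
orientation: [-180.0, -0.0, -151.7]
force: [0.7, 0.3, -1.3]
opening: 0.0095
```

```bash
python3 go.py .4346 .094 .197 -151.4; python3 - <<'E'
from h import *
import pickle
o=ctrl.get_obs(); d={"o":o}
tcp=o['tool_pos']; psi=np.radians(o['orientation'][2]+90)
ax=lambda z: tcp+np.array([-np.sin(psi)*.0802,np.cos(psi)*.0802,-.1238+z])
for n in ("scene","top"):
    s=ctrl.snapshot(n); d[n]=s
    x0,y0,x1,y1=(160,140,235,220) if n=="scene" else (160,185,220,235)
    k=10 if n=="scene" else 12
    im=cv2.resize(s["image"][y0:y1,x0:x1,::-1],None,fx=k,fy=k,interpolation=cv2.INTER_CUBIC)
    if n=="top": im=cv2.convertScaleAbs(im,alpha=1.4)
    cv2.imwrite(f"pics/j_{n}.png",im)
    for z in (0,.02,.09,.11):
        u=proj(s,ax(z))[0]; print(n,z,u.round(1),((u-[x0,y0]+.5)*k).round())
pickle.dump(d,open("S2.pkl","wb"))
E
```

```text
t 13.35 p [0.4358 0.0905 0.2004] rpy [-1.7998e+02 -4.0000e-02 -1.5168e+02] F [ 0.7  0.3 -1.3] M [ 0.02 -0.06 -0.03] open 0.0095 q [ 37.3  -0.5 -29.1   0.  -61.4 -99. ]
delta tool cm [-0.06  0.36  0.34]
roll rad -0.005
scene 0 [193.  205.5] [335. 660.]
scene 0.02 [192.  200.9] [325. 614.]
scene 0.09 [188.6 183.7] [291. 442.]
scene 0.11 [187.6 178.5] [281. 390.]
top 0 [195.8 224.9] [436. 485.]
top 0.02 [194.6 224.5] [421. 480.]
top 0.09 [189.8 222.9] [364. 461.]
top 0.11 [188.4 222.5] [346. 455.]
```

View pics/j_scene.png

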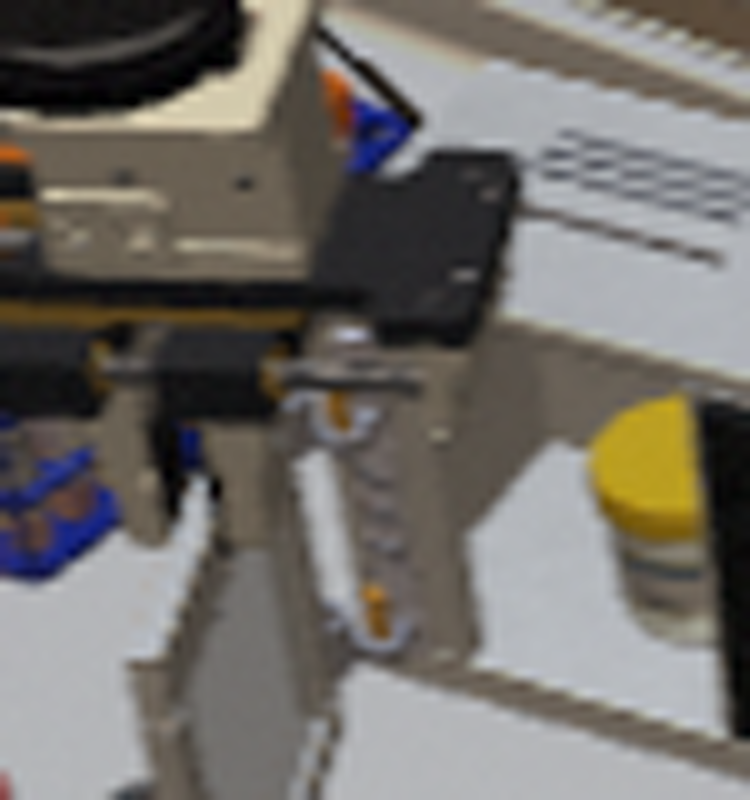

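View pics/j_top.png

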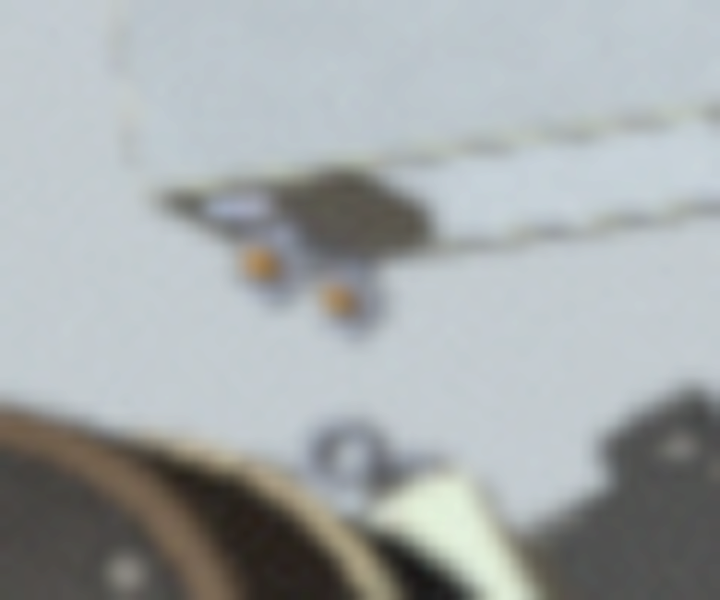

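```bash
python3 - <<'E'
from h import *
import pickle
d=pickle.load(open("S2.pkl","rb")); t=d["top"]; s=d["scene"]
print(d["o"]["tool_pos"])
print("up",atz(t,(181.2,206.5),.138),atz(t,(181.2,206.5),.143),"lo",atz(t,(187.9,209.4),.048))
print("ring",atz(t,(188.8,222.3),.187))
# scene: orange
im=s["image"].astype(int); x0,y0,x1,y1=185,170,210,210
for n,im,(x0,y0,x1,y1) in (("scene",s["image"],(185,172,210,210)),("top",t["image"],(172,200,200,215))):
    sub=im[y0:y1,x0:x1].astype(float); w=np.clip(sub[...,0]-sub[...,2]-25,0,None)
    k,l,st,ce=cv2.connectedComponentsWithStats((w>0).astype(np.uint8))
    for i in range(1,k):
        if st[i][4]>4:
            yy,xx=np.nonzero(l==i); ww=w[yy,xx]; print(n,st[i],(xx*ww).sum()/ww.sum()+x0,(yy*ww).sum()/ww.sum()+y0)
def tri(a,b):
    A=[];B=[]
    for sn,uv in ((s,a),(t,b)):
        p,dd=ray(sn,uv); dd/=np.linalg.norm(dd); M=np.eye(3)-np.outer(dd,dd); A.append(M);B.append(M@p)
    return np.linalg.solve(sum(A),sum(B))
print("tri lower",tri((197.2,200.5),(187.9,209.4)))
E
```

```text
[0.43577837 0.09050137 0.20037219]
up [0.55792908 0.16206771 0.138     ] [0.557385   0.16089615 0.143     ] lo [0.55836231 0.16120238 0.048     ]
ring [0.50679714 0.12719531 0.187     ]
scene [0 0 5 1 5] 186.84313725490196 172.0
scene [1 3 3 5 9] 186.84126984126985 177.34126984126985
scene [7 7 3 4 9] 193.39285714285714 180.5
scene [11 26  3  6 15] 197.11623616236162 200.260147601476
tri lower [0.5589536  0.16197891 0.04366723]
```

```bash
python3 go.py .4872 .1241 .199 -151.4
```

```text
t 13.45 p [0.4361 0.091  0.201 ] rpy [-1.7999e+02  5.0000e-02 -1.5166e+02] F [ 0.5  0.5 -1.4] M [ 0.02  0.   -0.04] open 0.0098 q [ 37.3  -0.5 -29.1   0.  -61.4 -99. ]
delta tool cm [-6.07  0.49  0.21]
roll rad -0.004
```

Emit:
jog_arm([
  {"x": -1.0,"y": 0.1,"z": 0,"roll": 0},
  {"x": -1.0,"y": 0.1,"z": 0,"roll": 0},
  {"x": -1.0,"y": 0.1,"z": 0,"roll": 0},
  {"x": -1.0,"y": 0.1,"z": 0,"roll": 0},
  {"x": -1.0,"y": 0.05,"z": 0,"roll": 0},
  {"x": -0.9,"y": 0.05,"z": 0,"roll": 0},
  {"x": 0,"y": 0,"z": 0,"roll": 0},
  {"x": 0,"y": 0,"z": 0,"roll": 0},
])

```text
clock: 14.25
tool_pos: [0.4851, 0.1233, 0.2002]
orientation: [-180.0, -0.1, -151.7]
force: [0.1, 0.0, -0.9]
opening: 0.0096
```

```bash
cat > look.py <<'E'
from h import *
import pickle,sys
tag=sys.argv[1]
o=ctrl.get_obs(); d={"o":o}
for n in ("scene","top"):
    s=ctrl.snapshot(n); d[n]=s
    x0,y0,x1,y1=(170,150,230,215) if n=="scene" else (165,190,215,230)
    k=12 if n=="scene" else 16
    k=min(k,9 if n=="scene" else 15)
    im=cv2.resize(s["image"][y0:y1,x0:x1,::-1],None,fx=k,fy=k,interpolation=cv2.INTER_CUBIC)
    if n=="top": im=cv2.convertScaleAbs(im,alpha=1.4)
    cv2.imwrite(f"pics/{tag}_{n}.png",im)
pickle.dump(d,open(f"{tag}.pkl","wb"))
E
python3 go.py .4872 .1241 .199 -151.4; python3 look.py k1
```

```text
t 14.25 p [0.4851 0.1233 0.2002] rpy [-1.8000e+02 -5.0000e-02 -1.5166e+02] F [ 0.1  0.  -0.9] M [-0.04  0.07 -0.04] open 0.0096 q [ 36.8   5.2 -23.1  -0.  -61.8 -98.4]
delta tool cm [-0.22 -0.03  0.12]
roll rad -0.005
```

View pics/k1_scene.png

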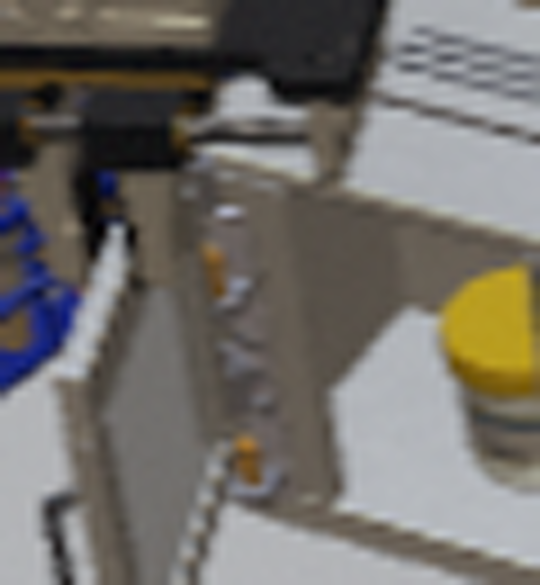

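View pics/k1_top.png

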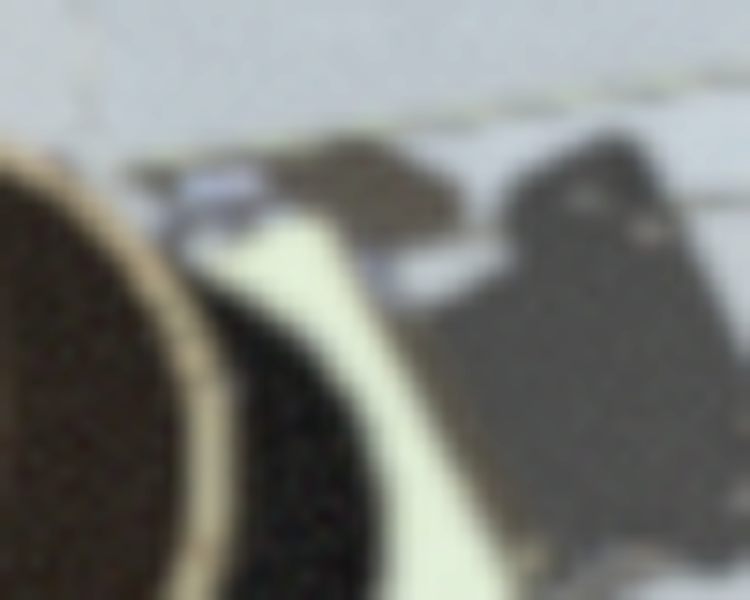

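Emit:
jog_arm([
  {"x": -0.2,"y": 0,"z": 0.3,"roll": -0.004},
  {"x": 0,"y": 0,"z": 0.4,"roll": 0},
  {"x": 0,"y": 0,"z": 0.4,"roll": 0},
  {"x": 0,"y": 0,"z": 0.3,"roll": 0},
  {"x": 0,"y": 0,"z": 0.3,"roll": 0},
  {"x": 0,"y": 0,"z": 0.2,"roll": 0},
  {"x": 0,"y": 0,"z": 0.2,"roll": 0},
  {"x": 0,"y": 0,"z": 0,"roll": 0},
])

```text
clock: 15.15
tool_pos: [0.4869, 0.1243, 0.1793]
orientation: [180.0, -0.0, -151.4]
force: [-0.0, -0.0, -1.9]
opening: 0.0098
```

```bash
python3 go.py .4872 .1241 .170 -151.4; python3 look.py k2
```

```text
t 15.15 p [0.4869 0.1243 0.1793] rpy [ 1.8000e+02 -2.0000e-02 -1.5142e+02] F [-0.  -0.  -1.9] M [-0.01  0.07  0.01] open 0.0098 q [ 36.8   6.4 -24.6  -0.  -59.  -98.2]
delta tool cm [-0.02 -0.04  0.93]
roll rad -0.0
```

View pics/k2_scene.png

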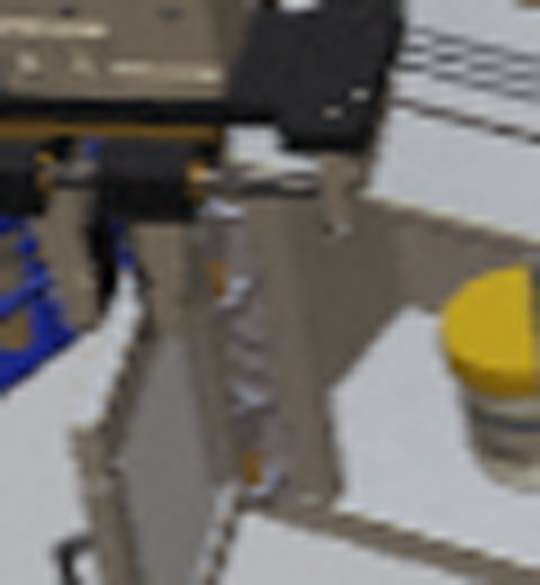

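Emit:
jog_arm([
  {"x": 0,"y": 0,"z": 0.15,"roll": 0},
  {"x": 0,"y": 0,"z": 0.15,"roll": 0},
  {"x": 0,"y": 0,"z": 0.15,"roll": 0},
  {"x": 0,"y": 0,"z": 0,"roll": 0},
])

```text
clock: 15.65
tool_pos: [0.487, 0.1242, 0.1749]
orientation: [-180.0, -0.0, -151.4]
force: [0.2, -1.1, -3.4]
opening: 0.0096
```

```bash
python3 go.py .4872 .1241 .170 -151.4
```

```text
t 15.65 p [0.487  0.1242 0.1749] rpy [-1.7999e+02 -1.0000e-02 -1.5143e+02] F [ 0.2 -1.1 -3.4] M [-0.44 -0.38 -0.07] open 0.0096 q [ 36.7   6.7 -25.    0.  -58.3 -98.2]
delta tool cm [-0.01 -0.02  0.49]
roll rad -0.0
```

Emit:
jog_arm([
  {"x": 0,"y": 0,"z": 0.15,"roll": 0},
  {"x": 0,"y": 0,"z": 0.15,"roll": 0},
  {"x": 0,"y": 0,"z": 0.15,"roll": 0},
  {"x": 0,"y": 0,"z": 0,"roll": 0},
])

```text
clock: 16.05
tool_pos: [0.487, 0.1243, 0.1704]
orientation: [-180.0, -0.0, -151.4]
force: [1.1, -1.9, -1.3]
opening: 0.01
```

```bash
python3 go.py .4872 .1241 .170 -151.4;python3 look.py k3
```

```text
t 16.05 p [0.487  0.1243 0.1704] rpy [-1.8000e+02 -1.0000e-02 -1.5143e+02] F [ 1.1 -1.9 -1.3] M [-0.62 -0.28 -0.19] open 0.01 q [ 36.8   6.9 -25.3   0.  -57.7 -98.2]
delta tool cm [-0.01 -0.03  0.04]
roll rad -0.0
```

View pics/k3_scene.png

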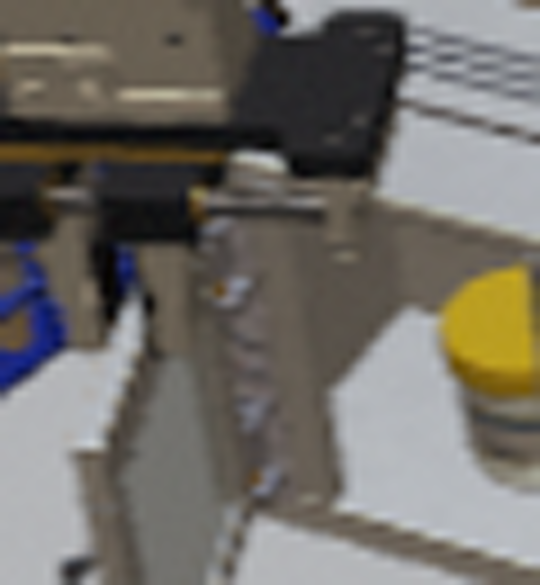

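Emit:
jog_arm([
  {"x": 0,"y": 0,"z": 0.15,"roll": 0},
  {"x": 0,"y": 0,"z": 0.15,"roll": 0},
  {"x": 0,"y": 0,"z": 0.15,"roll": 0},
  {"x": 0,"y": 0,"z": 0.15,"roll": 0},
  {"x": 0,"y": 0,"z": 0.15,"roll": 0},
  {"x": 0,"y": 0,"z": 0,"roll": 0},
])

```text
clock: 16.75
tool_pos: [0.487, 0.1243, 0.1628]
orientation: [-180.0, -0.0, -151.4]
force: [0.8, -1.5, -1.4]
opening: 0.0097
```

```bash
python3 go.py;python3 look.py k4
```

```text
t 16.75 p [0.487  0.1243 0.1628] rpy [-1.8000e+02 -1.0000e-02 -1.5142e+02] F [ 0.8 -1.5 -1.4] M [-0.83 -0.3  -0.17] open 0.0097 q [ 36.8   7.4 -25.9  -0.  -56.7 -98.2]
```

View pics/k4_scene.png

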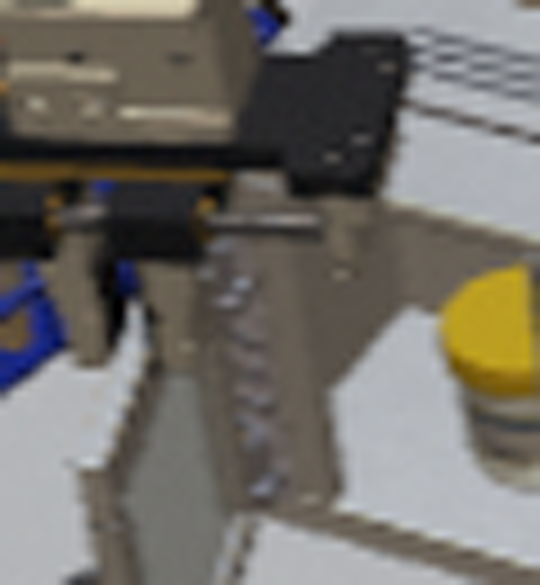

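Both pins are now hidden inside the knuckles and the forces are small. I'll keep lowering until the knuckles seat.

Emit:
jog_arm([
  {"x": 0,"y": 0,"z": 0.1,"roll": 0},
  {"x": 0,"y": 0,"z": 0.1,"roll": 0},
  {"x": 0,"y": 0,"z": 0.1,"roll": 0},
  {"x": 0,"y": 0,"z": 0,"roll": 0},
])

```text
clock: 17.25
tool_pos: [0.487, 0.1244, 0.1599]
orientation: [-180.0, -0.0, -151.4]
force: [-0.5, -2.2, 0.1]
opening: 0.0097
```

```bash
python3 go.py
```

```text
t 17.25 p [0.487  0.1244 0.1599] rpy [-180.     -0.   -151.42] F [-0.5 -2.2  0.1] M [-0.87 -0.22 -0.16] open 0.0097 q [ 36.8   7.5 -26.2  -0.  -56.3 -98.2]
```

Emit:
jog_arm([
  {"x": 0,"y": 0,"z": 0.1,"roll": 0},
  {"x": 0,"y": 0,"z": 0.1,"roll": 0},
  {"x": 0,"y": 0,"z": 0,"roll": 0},
])

```text
clock: 17.55
tool_pos: [0.4869, 0.1242, 0.1582]
orientation: [-180.0, -0.0, -151.4]
force: [-1.9, -3.1, 2.4]
opening: 0.0094
```

```bash
python3 go.py
```

```text
t 17.55 p [0.4869 0.1242 0.1582] rpy [-1.7999e+02 -1.0000e-02 -1.5141e+02] F [-1.9 -3.1  2.4] M [-1.16  0.47 -0.16] open 0.0094 q [ 36.8   7.6 -26.3   0.  -56.1 -98.2]
```

Emit:
jog_arm([
  {"x": 0,"y": 0,"z": 0.1,"roll": 0},
  {"x": 0,"y": 0,"z": 0.1,"roll": 0},
  {"x": 0,"y": 0,"z": 0,"roll": 0},
])

```text
clock: 17.85
tool_pos: [0.4869, 0.1239, 0.1578]
orientation: [-180.0, 0.0, -151.4]
force: [-7.9, -4.2, 17.7]
opening: 0.0095
```

```bash
python3 go.py
```

```text
t 17.85 p [0.4869 0.1239 0.1578] rpy [-1.7995e+02  1.0000e-02 -1.5138e+02] F [-7.9 -4.2 17.7] M [-1.71  2.94 -0.1 ] open 0.0095 q [ 36.8   7.6 -26.4   0.1 -56.  -98.2]
```

Emit:
jog_arm([
  {"x": 0,"y": 0,"z": -0.2,"roll": 0},
  {"x": -0.04,"y": -0.8,"z": 0,"roll": -0.1},
  {"x": -0.04,"y": -0.8,"z": 0,"roll": -0.1},
  {"x": -0.04,"y": -0.8,"z": 0,"roll": -0.1},
  {"x": 0,"y": 0,"z": 0,"roll": 0},
])

```text
clock: 18.35
tool_pos: [0.5016, 0.1042, 0.1581]
orientation: [-180.0, -0.1, -134.1]
force: [-3.2, -4.0, 4.0]
opening: 0.0096
```

```bash
python3 go.py
```

```text
t 18.35 p [0.5016 0.1042 0.1581] rpy [-1.7998e+02 -7.0000e-02 -1.3406e+02] F [-3.2 -4.   4. ] M [-1.59  0.84 -0.11] open 0.0096 q [ 33.7   8.6 -25.2   0.  -56.3 -77.8]
```

Emit:
jog_arm([
  {"x": -0.04,"y": -0.8,"z": 0,"roll": -0.1},
  {"x": -0.04,"y": -0.8,"z": 0,"roll": -0.1},
  {"x": -0.04,"y": -0.8,"z": 0,"roll": -0.1},
  {"x": 0,"y": 0,"z": 0,"roll": 0},
  {"x": 0,"y": 0,"z": 0,"roll": 0},
])

```text
clock: 18.85
tool_pos: [0.521, 0.0901, 0.1583]
orientation: [-180.0, -0.1, -117.1]
force: [-1.4, -8.0, 4.5]
opening: 0.0097
```

```bash
python3 go.py; python3 - <<'E'
from h import *
s=ctrl.snapshot("scene")["image"]; crop(s,120,110,300,240,4,"pics/m1.png")
s=ctrl.snapshot("top")["image"]; crop(s,130,130,280,260,4,"pics/m2.png")
E
```

```text
t 18.85 p [0.521  0.0901 0.1583] rpy [-1.7998e+02 -9.0000e-02 -1.1706e+02] F [-1.4 -8.   4.5] M [-2.61  0.47 -0.22] open 0.0097 q [ 31.1  10.1 -23.2   0.1 -56.7 -58.2]
```

View pics/m1.png

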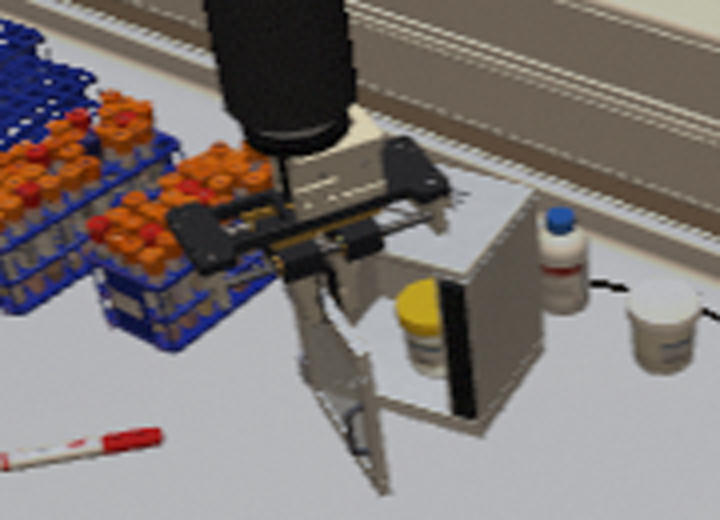

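View pics/m2.png

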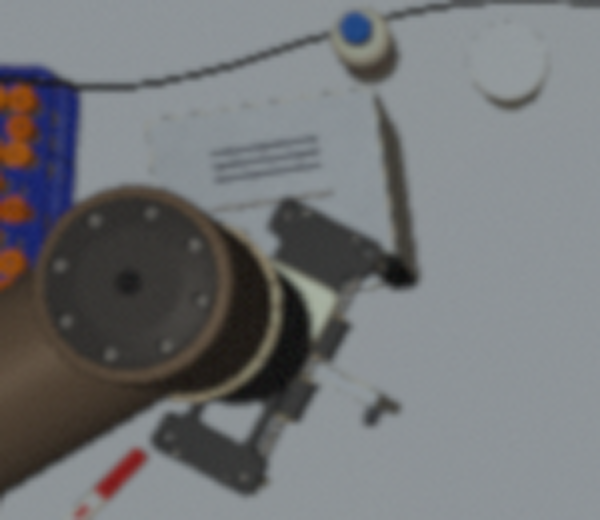

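Emit:
jog_arm([
  {"x": 0,"y": 0,"z": 0,"roll": 0},
  {"x": 0,"y": 0,"z": 0,"roll": 0},
  {"x": 0,"y": 0,"z": 0,"roll": 0},
  {"x": 0,"y": 0,"z": 0,"roll": 0},
  {"x": 0,"y": 0,"z": -0.5,"roll": 0},
  {"x": 0,"y": 0,"z": -1.0,"roll": 0},
  {"x": 0,"y": 0,"z": -1.5,"roll": 0},
  {"x": 0,"y": 0,"z": -1.5,"roll": 0},
  {"x": 0,"y": 0,"z": 0,"roll": 0},
], gripper=3.0)

```text
clock: 19.85
tool_pos: [0.5224, 0.0919, 0.206]
orientation: [-179.8, 0.2, -117.0]
force: [-0.2, -0.7, -0.3]
opening: 0.0302
```

```bash
python3 go.py; python3 - <<'E'
from h import *
s=ctrl.snapshot("scene")["image"]; crop(s,120,110,300,240,4,"pics/n1.png")
E
```

```text
t 19.85 p [0.5224 0.0919 0.206 ] rpy [-179.82    0.2  -117.01] F [-0.2 -0.7 -0.3] M [ 0.02  0.06 -0.01] open 0.0302 q [ 31.2   7.6 -19.5   0.1 -62.6 -58.2]
```

View pics/n1.png

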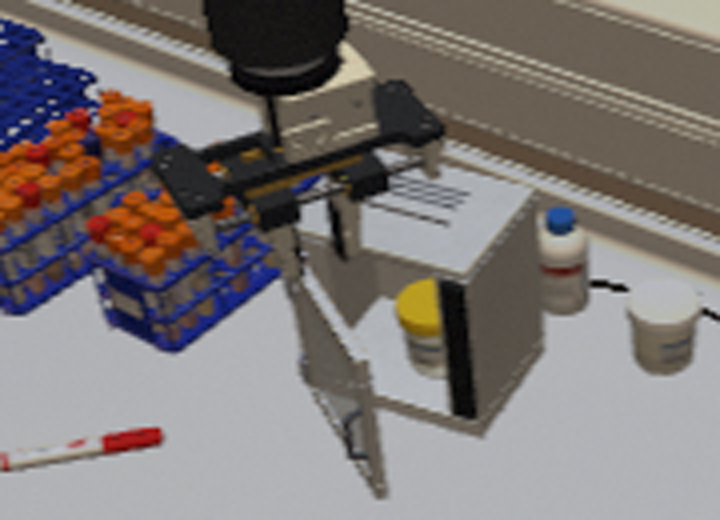

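Emit:
jog_arm([
  {"x": 0.5,"y": 1.0,"z": 0,"roll": 0},
  {"x": 1.0,"y": 1.0,"z": 0,"roll": 0},
  {"x": 1.0,"y": 1.0,"z": 0,"roll": 0},
  {"x": 1.0,"y": 1.0,"z": 0,"roll": 0},
  {"x": 0.5,"y": 1.0,"z": 0,"roll": 0},
  {"x": 0,"y": 0,"z": 1.5,"roll": 0},
  {"x": 0,"y": 0,"z": 1.5,"roll": 0},
  {"x": 0,"y": 0,"z": 1.5,"roll": 0},
  {"x": 0,"y": 0,"z": 1.5,"roll": 0},
  {"x": 0,"y": 0,"z": 0,"roll": 0},
], gripper=0)

```text
clock: 20.9
tool_pos: [0.4565, 0.0778, 0.1416]
orientation: [179.9, -0.1, -117.1]
force: [-0.2, -0.0, -0.0]
opening: 0.0006
```

```bash
python3 go.py; python3 - <<'E'
from h import *
s=ctrl.snapshot("scene")["image"]; crop(s,120,110,300,240,4,"pics/n2.png")
E
```

```text
t 20.9 p [0.4565 0.0778 0.1416] rpy [ 1.7989e+02 -1.4000e-01 -1.1705e+02] F [-0.2 -0.  -0. ] M [-0.05  0.12 -0.02] open 0.0006 q [ 34.1   5.  -31.9  -0.  -53.3 -61.2]
```

View pics/n2.png

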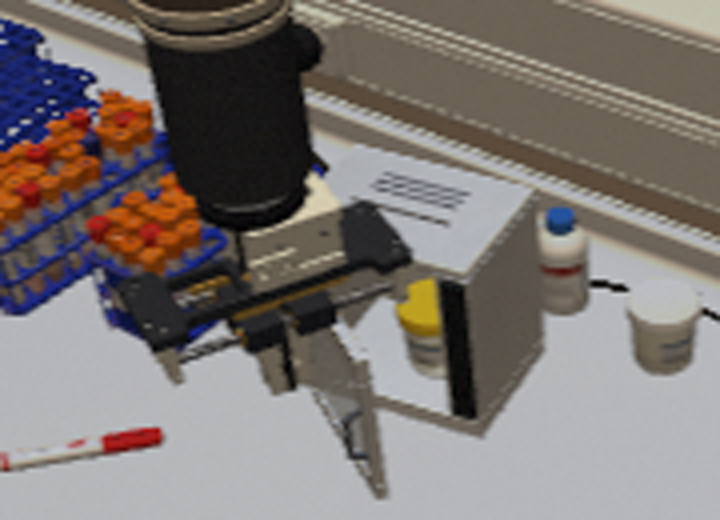

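Emit:
jog_arm([
  {"x": 0.45,"y": -1.2,"z": 0,"roll": -0.1},
  {"x": 0.45,"y": -1.2,"z": 0,"roll": -0.1},
  {"x": 0.45,"y": -1.2,"z": 0,"roll": -0.1},
  {"x": 0.45,"y": -1.2,"z": 0,"roll": -0.1},
  {"x": 0.45,"y": -1.2,"z": 0,"roll": -0.1},
  {"x": 0.45,"y": -1.2,"z": 0,"roll": -0.12},
  {"x": 0,"y": 0,"z": 0,"roll": 0},
])

```text
clock: 21.65
tool_pos: [0.523, 0.0367, 0.1441]
orientation: [-179.9, -0.0, -81.4]
force: [-0.4, -0.2, 0.1]
opening: 0.0007
```

```bash
python3 go.py; python3 - <<'E'
from h import *
s=ctrl.snapshot("scene")["image"]; crop(s,120,110,300,240,4,"pics/n3.png")
o=ctrl.get_obs(); a=np.radians(8.64); c=np.array([.58236,.09707]); d=o['tool_pos'][:2]-c
print("tcp in cab",[np.cos(a)*d[0]+np.sin(a)*d[1],-np.sin(a)*d[0]+np.cos(a)*d[1]])
E
```

```text
t 21.65 p [0.523  0.0367 0.1441] rpy [-1.7991e+02 -1.0000e-02 -8.1400e+01] F [-0.4 -0.2  0.1] M [-0.01  0.18 -0.03] open 0.0007 q [ 25.5  10.5 -24.9   0.  -54.5 -16.9]
tcp in cab [np.float64(-0.06864716804647841), np.float64(-0.05049911390811036)]
```

View pics/n3.png

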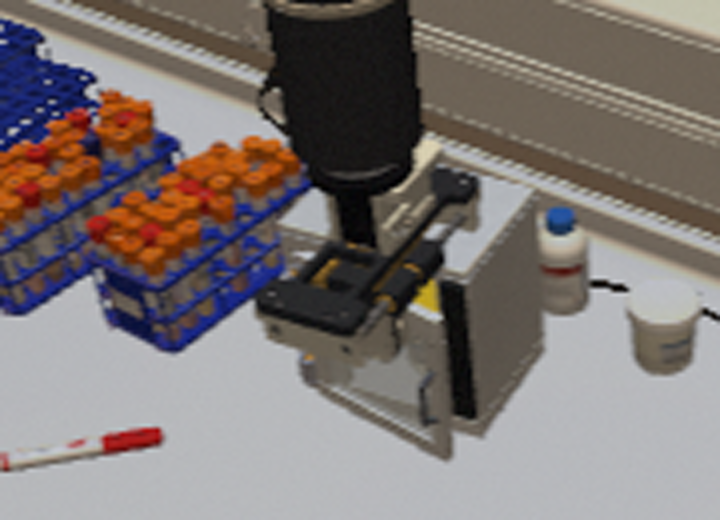

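Emit:
jog_arm([
  {"x": 0,"y": -0.4,"z": 0,"roll": 0},
  {"x": 0,"y": -0.5,"z": 0,"roll": 0},
  {"x": 0,"y": -0.5,"z": 0,"roll": 0},
  {"x": 0,"y": -0.4,"z": 0,"roll": 0},
  {"x": 0,"y": -0.3,"z": 0,"roll": 0},
  {"x": 0,"y": -0.2,"z": 0,"roll": 0},
  {"x": 0,"y": 0,"z": 0,"roll": 0},
])

```text
clock: 22.4
tool_pos: [0.5445, 0.0403, 0.1429]
orientation: [180.0, -0.0, -81.5]
force: [-0.1, -0.4, -0.4]
opening: 0.0004
```

```bash
cat > cabx.py <<'E'
from h import *
o=ctrl.get_obs(); a=np.radians(8.64); c=np.array([.58236,.09707]); d=o['tool_pos'][:2]-c
print("tcp in cab",[np.cos(a)*d[0]+np.sin(a)*d[1],-np.sin(a)*d[0]+np.cos(a)*d[1]])
E
python3 go.py; python3 cabx.py
```

```text
t 22.4 p [0.5445 0.0403 0.1429] rpy [179.98  -0.   -81.53] F [-0.1 -0.4 -0.4] M [0.03 0.11 0.01] open 0.0004 q [ 24.8  12.6 -22.3  -0.  -55.1 -16.3]
tcp in cab [np.float64(-0.04598062329708238), np.float64(-0.0504408320102528)]
```

Emit:
jog_arm([
  {"x": 0,"y": -0.15,"z": 0,"roll": 0},
  {"x": 0,"y": -0.15,"z": 0,"roll": 0},
  {"x": 0,"y": 0,"z": 0,"roll": 0},
])

```text
clock: 22.7
tool_pos: [0.5474, 0.0407, 0.1431]
orientation: [-180.0, 0.0, -81.5]
force: [-0.4, -0.0, -0.3]
opening: -0.0001
```

```bash
python3 go.py; python3 cabx.py; python3 - <<'E'
from h import *
s=ctrl.snapshot("scene")["image"]; crop(s,180,140,260,240,7,"pics/n4.png")
E
```

```text
t 22.7 p [0.5474 0.0407 0.1431] rpy [-179.99    0.    -81.52] F [-0.4 -0.  -0.3] M [-0.01  0.11  0.03] open -0.0001 q [ 24.7  12.8 -21.9   0.  -55.2 -16.2]
tcp in cab [np.float64(-0.043001463285180355), np.float64(-0.050492738989372836)]
```

View pics/n4.png

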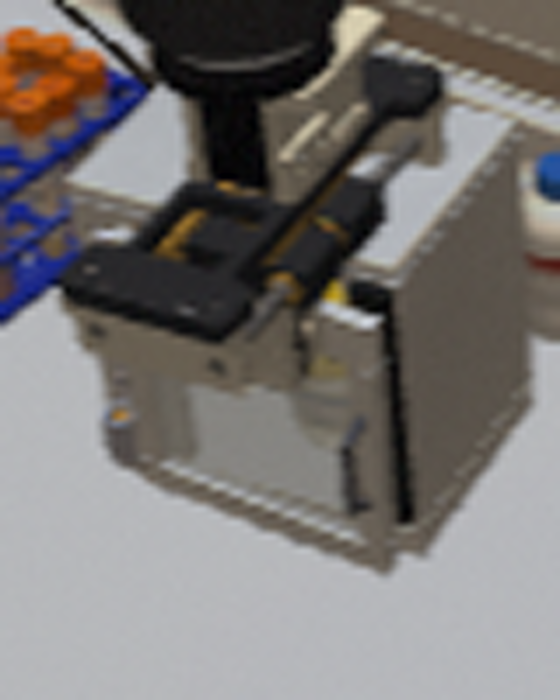

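Emit:
jog_arm([
  {"x": 0,"y": -0.15,"z": 0,"roll": 0},
  {"x": 0,"y": -0.15,"z": 0,"roll": 0},
  {"x": 0,"y": -0.1,"z": 0,"roll": 0},
  {"x": 0,"y": 0,"z": 0,"roll": 0},
])

```text
clock: 23.15
tool_pos: [0.5514, 0.0413, 0.143]
orientation: [-180.0, -0.0, -81.5]
force: [-0.3, 0.4, -0.5]
opening: -0.0001
```

```bash
python3 go.py; python3 cabx.py
```

```text
t 23.15 p [0.5514 0.0413 0.143 ] rpy [-180.     -0.    -81.52] F [-0.3  0.4 -0.5] M [-0.    0.11  0.02] open -0.0001 q [ 24.6  13.2 -21.5   0.  -55.4 -16.1]
tcp in cab [np.float64(-0.03897134983101175), np.float64(-0.05050407089360953)]
```

Emit:
jog_arm([
  {"x": 0,"y": -0.15,"z": 0,"roll": 0},
  {"x": 0,"y": -0.15,"z": 0,"roll": 0},
  {"x": 0,"y": 0,"z": 0,"roll": 0},
])

```text
clock: 23.45
tool_pos: [0.5545, 0.0418, 0.1431]
orientation: [-180.0, -0.0, -81.5]
force: [-0.3, -0.4, -0.7]
opening: 0.0005
```

```bash
python3 go.py; python3 cabx.py;  python3 - <<'E'
from h import *
s=ctrl.snapshot("scene")["image"]; crop(s,180,140,260,240,7,"pics/n5.png")
E
```

```text
t 23.45 p [0.5545 0.0418 0.1431] rpy [-179.99   -0.    -81.52] F [-0.3 -0.4 -0.7] M [ 0.    0.16 -0.01] open 0.0005 q [ 24.5  13.4 -21.1   0.  -55.5 -16. ]
tcp in cab [np.float64(-0.035877628894141256), np.float64(-0.05047538664511475)]
```

View pics/n5.png

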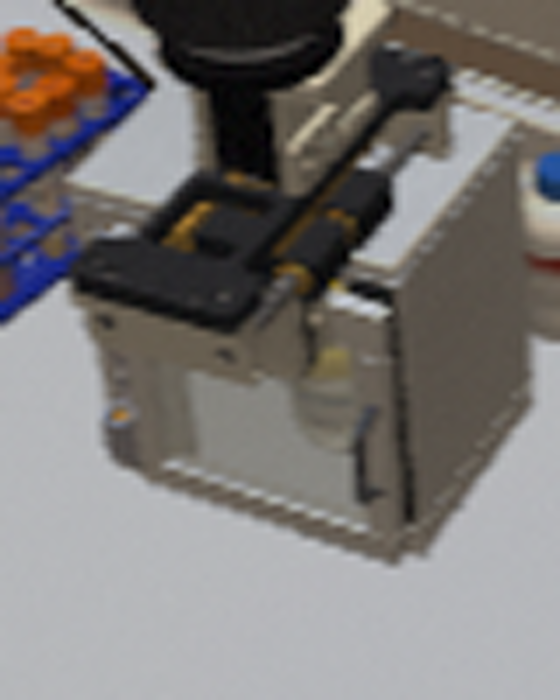

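Still closing with no resistance yet, so I'll keep going in small steps.

Emit:
jog_arm([
  {"x": 0,"y": -0.15,"z": 0,"roll": 0},
  {"x": 0,"y": -0.15,"z": 0,"roll": 0},
  {"x": 0,"y": 0,"z": 0,"roll": 0},
])

```text
clock: 23.8
tool_pos: [0.5572, 0.0421, 0.143]
orientation: [180.0, -0.0, -81.5]
force: [-0.2, -0.1, 0.9]
opening: 0.0006
```

```bash
python3 go.py; python3 cabx.py
```

```text
t 23.8 p [0.5572 0.0421 0.143 ] rpy [179.98  -0.   -81.52] F [-0.2 -0.1  0.9] M [-0.05  0.2  -0.02] open 0.0006 q [ 24.4  13.7 -20.7  -0.  -55.6 -15.9]
tcp in cab [np.float64(-0.03313961773399852), np.float64(-0.05054946809532544)]
```

Emit:
jog_arm([
  {"x": 0,"y": -0.15,"z": 0,"roll": 0},
  {"x": 0,"y": -0.15,"z": 0,"roll": 0},
  {"x": 0,"y": 0,"z": 0,"roll": 0},
])

```text
clock: 24.1
tool_pos: [0.5576, 0.042, 0.1427]
orientation: [179.7, -0.0, -81.5]
force: [-10.5, 1.2, 6.9]
opening: 0.0006
```

```bash
python3 go.py; python3 cabx.py
```

```text
t 24.1 p [0.5576 0.042  0.1427] rpy [ 1.7971e+02 -2.0000e-02 -8.1540e+01] F [-10.5   1.2   6.9] M [0.15 3.68 0.05] open 0.0006 q [ 24.3  13.9 -20.5  -0.1 -55.9 -15.8]
tcp in cab [np.float64(-0.032752805698448226), np.float64(-0.05075975692009306)]
```

Emit:
jog_arm([
  {"x": 0,"y": 0.2,"z": 0,"roll": 0},
  {"x": 0,"y": 0.5,"z": 0,"roll": 0},
  {"x": 0,"y": 1.0,"z": 0,"roll": 0},
  {"x": 0,"y": 2,"z": 0,"roll": 0},
  {"x": 0,"y": 2,"z": 0,"roll": 0},
  {"x": 0,"y": 0,"z": -2,"roll": 0},
  {"x": 2,"y": 0,"z": -3,"roll": 0},
  {"x": 3,"y": 0,"z": -3,"roll": 0},
  {"x": 4,"y": 0,"z": -3,"roll": 0},
  {"x": 4,"y": 0,"z": 0,"roll": 0},
  {"x": 4,"y": 0,"z": 0,"roll": 0},
  {"x": 0,"y": 0,"z": 0,"roll": 0},
])

```text
clock: 25.3
tool_pos: [0.5286, -0.1374, 0.2531]
orientation: [-180.0, -0.0, -81.7]
force: [-0.7, -0.2, 0.0]
opening: 0.0004
```

```bash
python3 go.py; python3 - <<'E'
from h import *
import pickle
d={}
s=ctrl.snapshot("scene"); d["scene"]=s; crop(s["image"],180,140,260,225,8,"pics/o1.png")
s=ctrl.snapshot("top"); d["top"]=s; crop(s["image"],150,140,260,225,7,"pics/o2.png")
pickle.dump(d,open("S9.pkl","wb"))
E
```

```text
t 25.3 p [ 0.5286 -0.1374  0.2531] rpy [-1.7998e+02 -3.0000e-02 -8.1730e+01] F [-0.7 -0.2  0. ] M [ 0.05  0.18 -0.03] open 0.0004 q [  6.    7.4 -13.4   0.  -69.2   2.2]
```

View pics/o1.png

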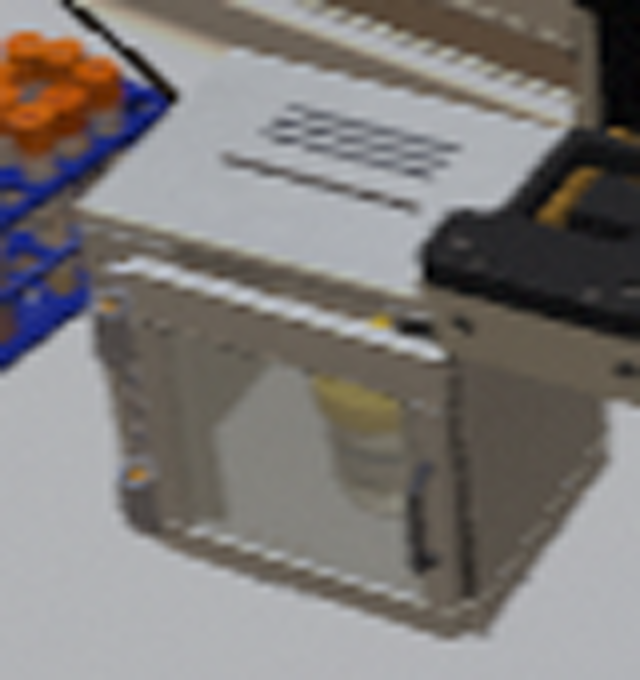

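View pics/o2.png

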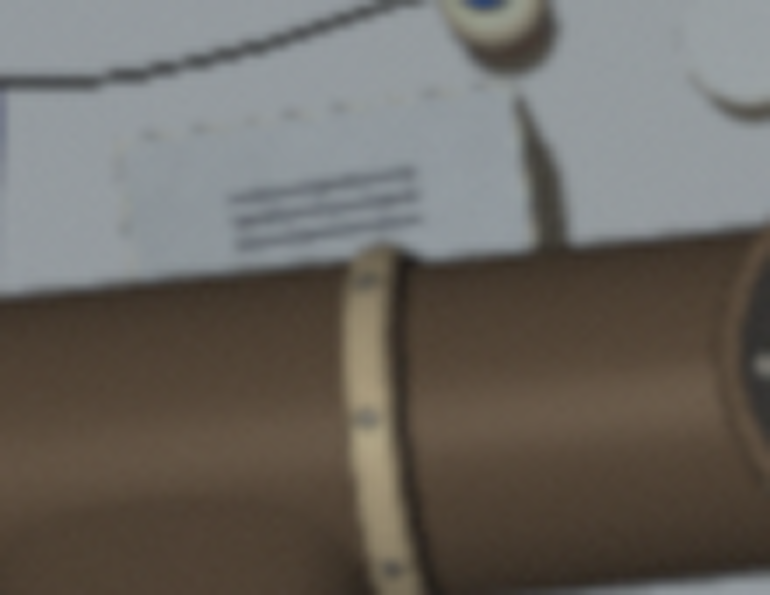

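```bash
python3 - <<'E'
from h import *
import pickle
d=pickle.load(open("S9.pkl","rb")); s=d["scene"]
a=np.radians(8.64); C=np.array([.58236,.09707,0])
def W(P): return C+np.array([np.cos(a)*P[0]-np.sin(a)*P[1],np.sin(a)*P[0]+np.cos(a)*P[1],P[2]])
im=cv2.resize(s["image"][140:225,180:260,::-1],None,fx=8,fy=8,interpolation=cv2.INTER_CUBIC)
for th,col in ((0,(0,0,255)),(.1,(255,0,0))):
  for P in [(-.005,-.012,.135),(-.005,-.152,.135),(-.005,-.012,-.015),(-.005,-.152,-.015),(.005,-.012,.135),(.005,-.152,.135)]:
    x=P[0]*np.cos(th)+P[1]*np.sin(th); y=-P[0]*np.sin(th)+P[1]*np.cos(th)
    u=proj(s,W((-.015+x,.067+y,.035+P[2])))[0]; cv2.circle(im,tuple(int(t) for t in (u-[180,140]+.5)*8),4,col,1)
cv2.imwrite("pics/o3.png",im)
E
```

```text
(no output)
```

View pics/o3.png

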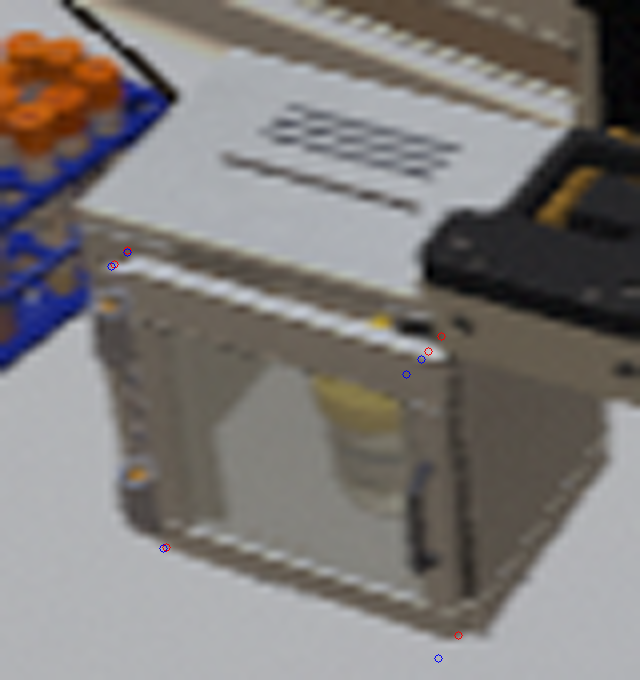

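```bash
python3 - <<'E'
from plant import ctrl
print(ctrl.close_job(), ctrl.get_obs()['clock'])
E
```

```text
the job is handed in; nothing more can be done
the job is handed in; nothing more can be done
```

The door is hung on both hinge pins and shut against the gasket. I let go, backed the arm clear and handed the job in at about 25.4 s of the 58 s allowed. The hand-in gave no verdict.

**What I did**
- **Grasp:** The jog commands cannot tilt the tool, so I pinched the leaning top rail with a vertical tool. I drew the door out along the rest, and the closing jaws turned it upright once it was clear. The opening then read 10.0 mm, which means the pads lay flat on the rail.
- **Hanging:** I turned the door about 70° open and brought the knuckles over the pins, using pin positions found in both cameras. The forces were small as I lowered it. It seated with the tool tip at z = 0.158 m, against 0.159 m expected.
- **Closing:** I swung it to about 36° open in the grip and released it. With the closed fingers I pushed it on until the gasket pushed back with about 10 N.

**Last checks**
- **Pins and knuckles:** In the final picture the pin tips sit level with the tops of both knuckles.
- **Shut angle:** The door's corners lie on the outline drawn for a shut, hung door to within about 2 pixels. They clearly do not fit an outline drawn 0.1 rad open.
- **Contact and bystanders:** The arm was clear of everything, with about zero force. I saw no bystander moved, but I did not measure them again at the end.

**Disagreements and gaps**
- **Grip depth:** The rail ended up about 12 mm deep in the fingers, not the 25 mm I had aimed for. It held without trouble.
- **Refused move:** One move was refused because its rows left out "roll", so I resent it.
- **Top camera:** The arm blocked the top camera's view at the end, so the final check is from the scene camera only.

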